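# Unlock the slide case, load the slide carriers and lock it again

### The job

The white slide case is empty and locked: draw its locking rod out and lay it in its grey rest. Put every slide carrier on the bench into the case, one to a bay: the foot is longer than the mouth, so tilt it to bring the foot through, then set it upright on the bay's floor between the two low ribs. Then pass the rod back through both eyelets and the loop handles between them until its black head is close against a lug, and let go; do not knock over or push away the dishes or the small amber oil bottle.

Things in the scene. Friction and masses are not known exactly. Their poses are not given: they have to be found in the camera images.
- case: White slide case fixed to the bench, open on top, 178 (x) by 166 (y) by 95 mm high; origin at the centre of its underside, axes along its sides, z up. Four 4 mm walls at y = -81, -27, 27, 81 mm make three bays. Along each long side a 5 mm plate, 47 to 89 mm from the middle (x), 90 to 95 mm high, covers the bays' ends. A steel lug with an eyelet stands on each end wall.
- bay0 (a point): Centre of the floor (5 mm above the bench) of the bay at the case's -y end. Each bay is 50 mm wide (y), 170 mm long (x) and 85 mm deep below the plates; its mouth between the plates is 94 mm (x) by 50 mm (y), shorter than a carrier's foot.
- bay1 (a point): Centre of the floor of the middle bay, the same. Across the floor of every bay run two low ribs, 8 mm high and 3 mm thick, at x = -67 and 67 mm of the case; a carrier's foot belongs flat on the floor between them (131 mm apart inside).
- bay2 (a point): Centre of the floor of the bay at the case's +y end, the same.
- eye_left (a point): Centre of the eyelet in the lug at the case's +y end: a round hole 16 mm wide along the case's y, 120 mm above the bench. The lug is 44 mm wide (x), 8 mm thick (4 mm either side of this point) and reaches up to 142 mm.
- eye_right (a point): Centre of the like eyelet in the lug at the case's -y end.
- carrier0_mid (a point): Slide carrier, steel, about 0.22 kg: the point half-way up its middle axis, 75 mm above its underside; z up the handle, x along its foot. Foot 115 (x) by 34 (y) by 10 mm, glass slides on it. Two uprights at its middle, outer faces 36 mm apart (x), 4 by 12 mm, carry a black grip block 36 (x) by 16 (y) mm, 130 to 150 mm above the underside. May be absent.
- carrier1_mid (a point): A second, identical carrier. The open loop between its uprights is 28 mm wide (x) and lets the rod through along y. Carriers start standing on the bench and are the same turned half round. May be absent.
- carrier2_mid (a point): A third, identical carrier. May be absent.
- rod_head (a point): Locking rod, 0.10 kg: centre of its black head, 44 mm long (x, along the rod) by 22 by 22 mm. From the head's front face, 22 mm from here, a steel shaft 9 mm thick runs 195 mm along x to a tapered tip. It starts lying through both eyelets of the case, head at the +y end, 2 mm from the lug, and draws out lengthwise.
- rod_tip (a point): The tip of the rod, 217 mm from the head's centre along x.
- dishes: Stack of three round clear dishes, 90 mm wide and 47 mm high, origin at its underside: a bystander.
- oil: Small amber oil bottle, 34 mm wide and 65 mm high, origin at its underside: a bystander.
- rest: Grey rest for the rod, fixed to the bench; origin at bench level straight below where the head's centre belongs, x along the rod towards its tip, z up. Base 50 mm wide, 10 mm high, from x = 30 to 215 mm. Open notches at x = 50 and 190 mm, 20 mm wide (y), floor 35.5 mm and cheeks 47.5 mm high, hold the shaft with its axis 40 mm above the bench; the rod may lie either way round.

How it is judged:
By the outcome, as a careful person would: the job done as asked, in the order asked, and still so for the second after the job is handed in, with the robot touching nothing.
Of carrier0, carrier1, carrier2 only 2 to 3 are there at a start; the rules pass over those that are not, and their reading is None.
At some moment in a run one of carrier0, carrier1, carrier2 may be knocked a few centimetres aside while the robot is not near it.
It also fails if it takes over 208 s, if anything falls off the work surface, if the arm or the gripper's body presses on something with over 40 N, if the wrist force passes 120 N, or if a joint passes its speed limit or range.

### The arm

A 6-joint arm with a two-finger parallel gripper is mounted at the origin on the work surface. World frame = base frame: x ahead of the robot, y to its left, z up, the work surface at z = 0. Lengths are in m, angles in degrees, forces in N, time in s.
With the tool pointing down it reaches from about 0.375 to 0.9 m from the base axis. Payload 3.1 kg.
Tool frame: the origin (TCP) lies at the very end of the fingers, on their centre line; the grasp point (between the pads) lies bot.grip_point_offset behind it (bot.grip_point_offset is the distance from the TCP to the grasp point, in m); z points along the fingers, y is the line along which they close (so a half turn about z gives the same grasp; the last joint's range is limited). The gripper opens to 87 mm and grips with 3 to 60 N. Pads are 19 mm wide; open, the fingers measure 117 mm over their backs; the gripper's body (75 mm by 190 mm) begins 51 mm behind the grasp point.
Start: joints at [-86.66, 30.224, 82.088, -0, 67.689, -10.227], TCP at [0.147, -0.608, 0.202] pointing down, gripper open.
Joint ranges: [-176.69, 176.69], [-43.24, 126.21], [12.49, 139.97], [-82, 262], [0, 151.66], [-163.58, 163.58]. Speed limits (degrees/s): [159.86, 159.86, 180, 180, 180, 180].

### API

Orientations are given as a 3x3 rotation matrix whose columns are the frame's x, y, z axes.
In Python, from rig import bot, viewer, ticket gives the robot as it stands.
- The arm moves only by the tool servo_tool, never from a script. Its argument "targets" is a list of rows, each an object with "offset": the shift along the tool's x, y, z in m, a list of three; "dr": the turn, a rotation vector about the tool's x, y, z in degrees, a list of three. In form: [{"offset": [x, y, z], "dr": [ax, ay, az]}, ...]. A call has 1 to 20 rows; each row is the pose to reach, as a shift and turn from the pose commanded when the call began, along the tool's axes at that moment; what a row does not reach only later rows make up. A row lasts 1/12 s, in which the tool goes at most 41.7 mm and 7.16 degrees, less where a joint would pass 70% of its speed; a pose out of reach is approached as far as the arm can. A call with a gripper value outside its range is refused whole. "gripper" is the gripper command: -1 is fully open, 1 is shut, values between are in proportion, set as the call begins (left out, the last holds). The fingers move at their own pace and stop on an object; the grip force is fixed at half the most. Time passes only in rows, so rows that repeat a pose let the fingers close. It gives the time, the measured TCP pose, the force, the opening and the grip force at its end, in the units of the state.
- bot.read_state(): the state, without advancing time (a new reading comes with each control period).
- viewer.capture(name): name is "side" or "top" or "wrist"; returns a dict with "color" (384x512x3 uint8, red, green, blue), "camera_matrix" (3x3 intrinsics, pixels), "R" (3x3) and "t" (3): a world point X has camera coordinates R X + t. Camera axes: x right, y down, z forward; pixel columns grow to the right and rows downward; lengths in m; the calibration is good to about 2 mm. A picture is of the moment at which its call begins. There is no depth.
- ticket.hand_in(): hands the job in; it is judged then, once.
The state is a dict: "time_s": time; "joint_positions": joint angles; "qvel": joint speeds; "tau": joint torques, N m; "position": TCP position; "tcp_rot": TCP orientation; "force": force on the tool from outside, world axes, zero at the start; "moment": the same for the moment, N m; "opening": opening from 0.0 (shut) to 1.0 (fully open); "grasp_force": force on a finger pad.
Only numpy, scipy, OpenCV 4.12 (cv2) and the standard library are available. Lean on these libraries where they do the work, as an engineer would, in place of code of your own. Each camera call takes 0.05 s, during which the arm holds its last target. There are 200 camera calls.

## Working session

There is one attempt and no reset: what is moved stays moved. The work goes in short steps, Python scripts to look and compute and a tool call to move; the robot and the scene stay as the last step left them, time stands still between calls to the robot, and variables do not carry over. Pictures are saved under pics/ and viewed, at most 14 in all, crops included, and the job is handed in when it is done.

Besides the shell and the picture viewer there is one more tool, called after "Emit:" as name(argument=value, ...) on one line, values as JSON. servo_tool: Moves the arm, as the interface text tells. Its arguments: {"type":"object","properties":{"targets":{"type":"array"},"gripper":{"type":"number"}},"required":["targets"]}

```bash
ls; mkdir -p pics
python3 - <<'E'
from rig import bot,viewer
import cv2
s=bot.read_state();print(s, bot.grip_point_offset)
for n in("side","top","wrist"):
    c=viewer.capture(n);cv2.imwrite(f"pics/{n}0.png",c["color"][:,:,::-1]);print(n,c["camera_matrix"],c["R"],c["t"])
E
```

```text
pics
{'time_s': 0.0, 'joint_positions': array([-8.66588963e+01,  3.02793491e+01,  8.21561946e+01,  1.02520333e-03,
        6.76892551e+01, -1.02259769e+01]), 'qvel': array([ 0.03713619,  0.00827835,  0.02673324, -0.01640466,  0.04803417,
        0.00945374]), 'tau': array([ 1.93703556e-03, -4.40037668e+01, -1.76590508e+01,  6.35377318e-02,
        5.83585293e-02, -1.62466481e-04]), 'position': array([ 0.14661683, -0.60676196,  0.20096864]), 'tcp_rot': array([[ 9.72097562e-01,  2.34576893e-01, -1.10417442e-04],
       [ 2.34576573e-01, -9.72095211e-01,  2.17541102e-03],
       [ 4.02964891e-04, -2.14061309e-03, -9.99997628e-01]]), 'force': array([-0.18567624,  0.03922921,  0.50381624]), 'moment': array([-0.03183262, -0.04136207, -0.05278635]), 'grasp_force': 0.0, 'opening': 1.001650837658461} 0.0187
side [[467.6563752    0.         257.95794857]
 [  0.         467.6563752  196.44894475]
 [  0.           0.           1.        ]] [[ 0.98864726 -0.15001385  0.0085114 ]
 [-0.10512102 -0.73103855 -0.67419005]
 [ 0.10736     0.66564141 -0.73850886]] [-0.59554171  0.16409569  1.16414964]
top [[419.1786879    0.         259.67676147]
 [  0.         419.1786879  197.89658495]
 [  0.           0.           1.        ]] [[ 1.99687695e-02 -9.99800396e-01  6.44850574e-04]
 [-9.74939007e-01 -1.96151502e-02 -2.21605910e-01]
 [ 2.21574325e-01  3.79650735e-03 -9.75136096e-01]] [0.01901289 0.61739    1.2128353 ]
wrist [[298.64608483   0.         251.14947907]
 [  0.         298.64608483 193.17969238]
 [  0.           0.           1.        ]] [[ 0.23377799 -0.97228907 -0.00135142]
 [-0.94318478 -0.22711723  0.24252883]
 [-0.23611506 -0.05542326 -0.97014326]] [-0.62439655 -0.02894313  0.39008753]
```

View pics/side0.png

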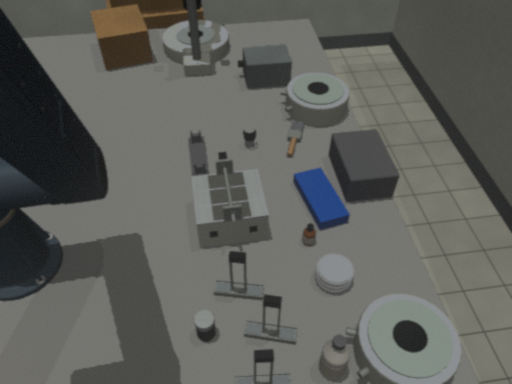

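View pics/top0.png

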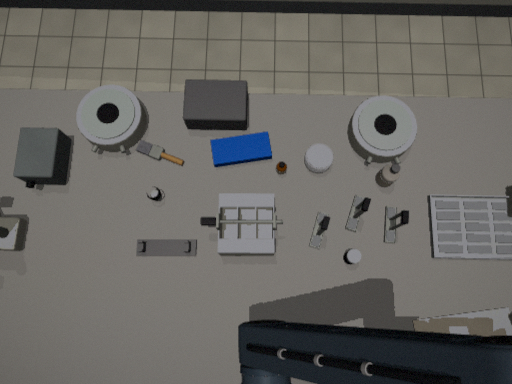

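The side view shows the case at about (230,205), the rod head at (223,157), the rest at (199,150) and three carriers with grips at (237,257), (272,301) and (263,355). In the top view the case is at (247,223), the rod head at (208,222), the rest at (166,248) and the carrier grips at (324,223), (365,205) and (404,217).

```bash
cat > h.py <<'E'
import numpy as np,cv2
from rig import bot,viewer
from scipy.spatial.transform import Rotation as Ro
def cap(n,f=None):
    c=viewer.capture(n)
    if f: cv2.imwrite(f"pics/{f}.png",c["color"][:,:,::-1])
    return c
def ray(c,uv):
    d=c["R"].T@np.linalg.solve(c["camera_matrix"],[uv[0],uv[1],1.]);return -c["R"].T@c["t"],d/np.linalg.norm(d)
def onz(c,uv,z):
    o,d=ray(c,uv);return o+d*(z-o[2])/d[2]
def tri(*cu):
    A=np.zeros((3,3));b=np.zeros(3)
    for c,uv in cu:
        o,d=ray(c,uv);P=np.eye(3)-np.outer(d,d);A+=P;b+=P@o
    X=np.linalg.solve(A,b);return X
def proj(c,X):
    p=c["camera_matrix"]@(c["R"]@np.array(X)+c["t"]);return p[:2]/p[2]
def crop(c,f,u0,u1,v0,v1,k):
    cv2.imwrite(f"pics/{f}.png",cv2.resize(c["color"][v0:v1,u0:u1,::-1],None,fx=k,fy=k,interpolation=cv2.INTER_CUBIC))
def dark(c,box,th=45):
    u0,u1,v0,v1=box;g=cv2.cvtColor(c["color"],cv2.COLOR_RGB2GRAY)[v0:v1,u0:u1]
    n,l,s,ce=cv2.connectedComponentsWithStats((g<th).astype(np.uint8))
    return [(ce[i]+[u0,v0],s[i,4]) for i in range(1,n) if s[i,4]>8]
def to_tool(p,R=None):
    """world TCP target p,R -> offset, dr from the current measured pose"""
    s=bot.read_state();R0=s["tcp_rot"]
    o=R0.T@(np.array(p)-s["position"]);d=np.zeros(3) if R is None else Ro.from_matrix(R0.T@R).as_rotvec(degrees=True)
    return np.round(o,4),np.round(d,2)
E
python3 - <<'E'
from h import *
t=cap("top");s=cap("side")
crop(t,"topc",130,420,140,290,2.7)
crop(s,"sidec",170,310,110,384,2.15)
print(dark(t,(190,420,190,265)));print(dark(s,(180,310,120,384)))
E
```

```text
[(array([362.66666667, 206.62222222]), np.int32(135)), (array([401.11428571, 218.36428571]), np.int32(140)), (array([323.6407767 , 224.52427184]), np.int32(103)), (array([208.32110092, 221.22018349]), np.int32(109)), (array([219.22222222, 226.44444444]), np.int32(9)), (array([190., 246.]), np.int32(9)), (array([346.13157895, 258.60526316]), np.int32(38))]
[(array([249.39285714, 136.25      ]), np.int32(56)), (array([221.9, 154.9]), np.int32(20)), (array([296.91666667, 184.25      ]), np.int32(12)), (array([304.73529412, 198.38235294]), np.int32(34)), (array([308.6, 227.9]), np.int32(10)), (array([252.88, 228.4 ]), np.int32(25)), (array([213.34615385, 233.69230769]), np.int32(26)), (array([237.11111111, 257.18518519]), np.int32(135)), (array([271.85496183, 301.60305344]), np.int32(131)), (array([206.48529412, 334.66911765]), np.int32(136)), (array([263.01818182, 357.3       ]), np.int32(110))]
```

View pics/topc.png

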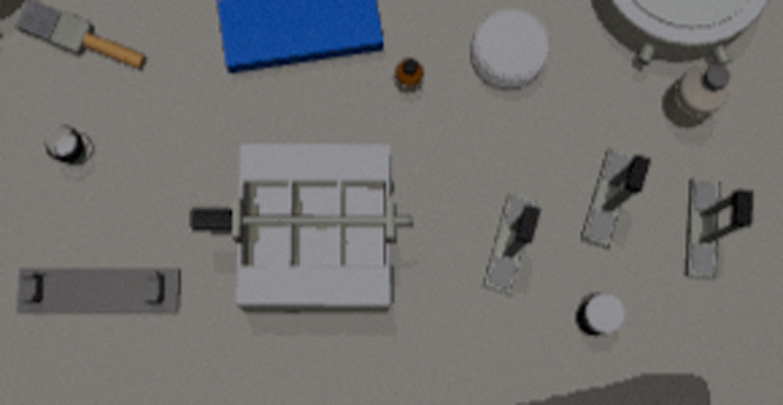

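Run:
```python
from h import *
np.set_printoptions(precision=4,suppress=True)
t=cap("top");s=cap("side")
C=lambda a,b:(130+a/2.7,140+b/2.7)
print("head tri",tri((t,(208.3,221.2)),(s,(222.5,155.5))),"tip@.12",onz(t,C(411,221),.12),"head@.125",onz(t,(208.3,221.2),.125))
for a,b in(((323.6,224.5),(237.1,257.2)),((362.7,206.6),(271.9,301.6)),((401.1,218.4),(263,357.3))):
    print("grip tri",tri((t,a),(s,b)))
for n,a,b in(("c0",(512,197),(500,291)),("c1",(622,151),(598,245)),("c2",(704,180),(702,277))):
    p,q=onz(t,C(*a),.01),onz(t,C(*b),.01);print(n,(p+q)/2,np.degrees(np.arctan2(*(p-q)[1::-1])),np.linalg.norm(p-q))
for n,p,z in(("restL",(37,288),.045),("restR",(156,288),.045),("base",(18,270),.01),("base",(180,313),.01),("base",(180,270),.01),("base",(18,313),.01),("lugL",(238,221),.142),("lugR",(390,221),.142),
  ("cTL",(240,144),.095),("cTR",(390,144),.095),("cBL",(237,307),.095),("cBR",(390,307),.095),("oil",(410,85),.0),("dish",(509,50),.047)):
    print(n,onz(t,C(*p),z)[:2])
```

```text
head tri [0.5322 0.1776 0.1292] tip@.12 [ 0.5355 -0.0355  0.12  ] head@.125 [0.5323 0.178  0.125 ]
grip tri [ 0.5302 -0.1537  0.1295]
grip tri [ 0.587  -0.2692  0.1236]
grip tri [ 0.5529 -0.3805  0.1198]
c0 [ 0.5297 -0.1523  0.01  ] -7.790095350321852 0.11183042772584126
c1 [ 0.5867 -0.2753  0.01  ] -15.658685209440216 0.11753438231334586
c2 [ 0.5526 -0.3829  0.01  ] -3.9706025466247103 0.11517160264533022
restL [0.4634 0.3806]
restR [0.4661 0.2468]
base [0.4874 0.414 ]
base [0.4416 0.2236]
base [0.4912 0.2262]
base [0.4379 0.4098]
lugL [0.5281 0.1478]
lugR [ 0.5314 -0.0123]
cTL [0.6226 0.154 ]
cTR [ 0.626  -0.0128]
cBL [0.4422 0.1498]
cBR [ 0.4455 -0.015 ]
oil [ 0.7228 -0.0392]
dish [ 0.7542 -0.1531]
```

View pics/sidec.png

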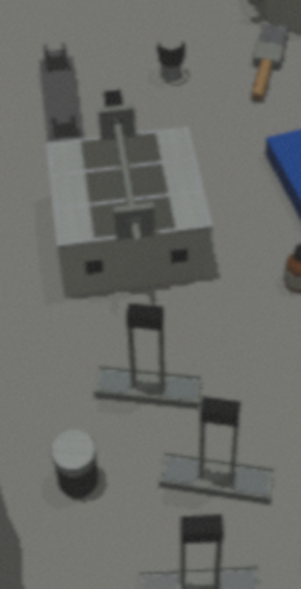

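Top crop: head at (211,219), shaft tip at (411,221), rest notches at (37,288) and (156,288), so the rest's head end points to +y like the rod. The side crop shows three upright carriers with low slides and loops that face roughly y.

```bash
cat >> h.py <<'E'
def RT(yaw=1.,lean=0.):
    """tool down, tool x along case y (yaw deg), lean = turn about case y (deg): +: up-axis leans to +x"""
    R=np.array([[0,1,0],[1,0,0],[0,0,-1.]])
    return Ro.from_euler('z',yaw,degrees=True).as_matrix()@Ro.from_euler('y',lean,degrees=True).as_matrix()@R
E
python3 - <<'E'
from h import *
print(to_tool([.4,-.45,.33],RT()),to_tool([.532,.178,.25],RT()))
E
```

```text
(array([ 0.2832, -0.0936, -0.1282]), array([-2.000e-02, -2.000e-02, -7.743e+01])) (array([ 0.5589, -0.6731, -0.0479]), array([-2.000e-02, -2.000e-02, -7.743e+01]))
```

Emit:
servo_tool(targets=[{"offset": [0.14,-0.047,-0.128],"dr": [0,0,-30]},{"offset": [0.14,-0.047,-0.128],"dr": [0,0,-30]},{"offset": [0.14,-0.047,-0.128],"dr": [0,0,-30]},{"offset": [0.283,-0.094,-0.128],"dr": [0,0,-77.4]},{"offset": [0.283,-0.094,-0.128],"dr": [0,0,-77.4]},{"offset": [0.283,-0.094,-0.128],"dr": [0,0,-77.4]},{"offset": [0.283,-0.094,-0.128],"dr": [0,0,-77.4]},{"offset": [0.283,-0.094,-0.128],"dr": [0,0,-77.4]},{"offset": [0.283,-0.094,-0.128],"dr": [0,0,-77.4]},{"offset": [0.283,-0.094,-0.128],"dr": [0,0,-77.4]},{"offset": [0.283,-0.094,-0.128],"dr": [0,0,-77.4]},{"offset": [0.283,-0.094,-0.128],"dr": [0,0,-77.4]},{"offset": [0.283,-0.094,-0.128],"dr": [0,0,-77.4]}], gripper=-1)

```text
time_s: 1.43
position: [0.3997, -0.4496, 0.3299]
tcp_rot: [[-0.014, 1.0, -0.0], [1.0, 0.014, 0.0], [0.0, -0.0, -1.0]]
force: [0.6, -0.8, -0.1]
opening: 1.0
grasp_force: 0.0
```

Emit:
servo_tool(targets=[{"offset": [0.55,0.143,0.08],"dr": [0,0,0]},{"offset": [0.55,0.143,0.08],"dr": [0,0,0]},{"offset": [0.55,0.143,0.08],"dr": [0,0,0]},{"offset": [0.55,0.143,0.08],"dr": [0,0,0]},{"offset": [0.55,0.143,0.08],"dr": [0,0,0]},{"offset": [0.55,0.143,0.08],"dr": [0,0,0]},{"offset": [0.55,0.143,0.08],"dr": [0,0,0]},{"offset": [0.55,0.143,0.08],"dr": [0,0,0]},{"offset": [0.55,0.143,0.08],"dr": [0,0,0]},{"offset": [0.55,0.143,0.08],"dr": [0,0,0]},{"offset": [0.55,0.143,0.08],"dr": [0,0,0]},{"offset": [0.55,0.143,0.08],"dr": [0,0,0]},{"offset": [0.55,0.143,0.08],"dr": [0,0,0]},{"offset": [0.55,0.143,0.08],"dr": [0,0,0]},{"offset": [0.55,0.143,0.08],"dr": [0,0,0]},{"offset": [0.55,0.143,0.08],"dr": [0,0,0]},{"offset": [0.55,0.143,0.08],"dr": [0,0,0]},{"offset": [0.55,0.143,0.08],"dr": [0,0,0]}])

```text
time_s: 2.93
position: [0.5334, 0.1013, 0.2501]
tcp_rot: [[-0.014, 1.0, 0.0], [1.0, 0.014, -0.0], [-0.0, 0.0, -1.0]]
force: [0.4, 0.6, 0.7]
opening: 0.996
grasp_force: 0.0
```

Run:
```python
from h import *
s=bot.read_state();print(s["position"],s["joint_positions"])
c=cap("wrist","w1");print(dark(c,(0,512,0,384)))
print(proj(c,[.532,.178,.12]),proj(c,[.534,.069,.0]))
```

```text
[0.53336545 0.10125354 0.25012125] [-1.03347251e+00  2.06742357e+01  9.05478398e+01 -2.69330718e-02
  6.87740097e+01 -1.85021784e+00]
[(array([413.27777778,  25.        ]), np.int32(18)), (array([498.6430603 , 127.13139932]), np.int32(3516)), (array([200.96470588,  50.80588235]), np.int32(170)), (array([197.,  71.]), np.int32(23)), (array([216.5,  71. ]), np.int32(10)), (array([252.17948718, 107.78205128]), np.int32(156)), (array([256.2452493 , 307.39873896]), np.int32(68832)), (array([212.07692308, 254.30769231]), np.int32(13)), (array([248.8, 265.6]), np.int32(10)), (array([258.54545455, 266.36363636]), np.int32(11)), (array([269.08333333, 280.16666667]), np.int32(12)), (array([253., 282.]), np.int32(23))]
[250.78955863 106.79361617] [251.22127608 185.94706452]
```

View pics/w1.png

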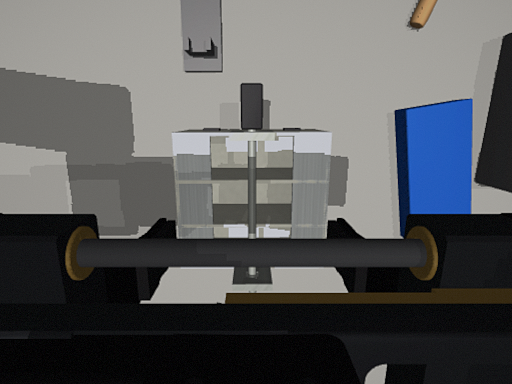

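The wrist view shows the head at (252,107), within 1 mm of prediction; the shaft runs through both lugs, and the rest is at (202,35).

Emit:
servo_tool(targets=[{"offset": [0.077,0.001,0.0],"dr": [0,0,0]},{"offset": [0.077,0.001,0.0],"dr": [0,0,0]},{"offset": [0.077,0.001,0.0],"dr": [0,0,0]},{"offset": [0.077,0.001,0.03],"dr": [0,0,0]},{"offset": [0.077,0.001,0.06],"dr": [0,0,0]},{"offset": [0.077,0.001,0.09],"dr": [0,0,0]},{"offset": [0.077,0.001,0.11],"dr": [0,0,0]},{"offset": [0.077,0.001,0.125],"dr": [0,0,0]},{"offset": [0.077,0.001,0.14],"dr": [0,0,0]},{"offset": [0.077,0.001,0.149],"dr": [0,0,0]},{"offset": [0.077,0.001,0.149],"dr": [0,0,0]},{"offset": [0.077,0.001,0.149],"dr": [0,0,0]}])

```text
time_s: 3.98
position: [0.5334, 0.1787, 0.1011]
tcp_rot: [[-0.015, 1.0, -0.0], [1.0, 0.015, -0.0], [-0.0, -0.0, -1.0]]
force: [0.6, -0.4, 0.4]
opening: 0.997
grasp_force: 0.0
```

Emit:
servo_tool(targets=[{"offset": [0,0,0],"dr": [0,0,0]},{"offset": [0,0,0],"dr": [0,0,0]},{"offset": [0,0,0],"dr": [0,0,0]},{"offset": [0,0,0],"dr": [0,0,0]},{"offset": [0,0,0],"dr": [0,0,0]},{"offset": [0,0,0],"dr": [0,0,0]},{"offset": [0,0,0],"dr": [0,0,0]},{"offset": [0,0,0],"dr": [0,0,0]},{"offset": [0,0,0],"dr": [0,0,0]},{"offset": [0,0,0],"dr": [0,0,0]},{"offset": [0,0,0],"dr": [0,0,0]},{"offset": [0,0,0],"dr": [0,0,0]},{"offset": [0,0,0],"dr": [0,0,0]},{"offset": [0,0,0],"dr": [0,0,0]}], gripper=1)

```text
time_s: 5.15
position: [0.533, 0.1796, 0.1009]
tcp_rot: [[-0.017, 1.0, -0.0], [1.0, 0.017, 0.0], [0.0, -0.0, -1.0]]
force: [-0.2, 0.8, 1.0]
opening: 0.247
grasp_force: 30.0
```

Emit:
servo_tool(targets=[{"offset": [0.0,0,-0.002],"dr": [0,0,0]},{"offset": [0.008,0,-0.002],"dr": [0,0,0]},{"offset": [0.02,0,-0.002],"dr": [0,0,0]},{"offset": [0.04,0,-0.002],"dr": [0,0,0]},{"offset": [0.06,0,-0.002],"dr": [0,0,0]},{"offset": [0.08,0,-0.002],"dr": [0,0,0]},{"offset": [0.1,0,-0.002],"dr": [0,0,0]},{"offset": [0.12,0,-0.002],"dr": [0,0,0]},{"offset": [0.14,0,-0.002],"dr": [0,0,0]},{"offset": [0.16,0,-0.002],"dr": [0,0,0]},{"offset": [0.18,0,-0.002],"dr": [0,0,0]},{"offset": [0.2,0,-0.002],"dr": [0,0,0]},{"offset": [0.22,0,-0.002],"dr": [0,0,0]},{"offset": [0.23,0,-0.002],"dr": [0,0,0]},{"offset": [0.23,0,-0.002],"dr": [0,0,0]},{"offset": [0.23,0,-0.002],"dr": [0,0,0]}])

```text
time_s: 6.48
position: [0.5285, 0.4099, 0.1026]
tcp_rot: [[-0.019, 1.0, -0.001], [1.0, 0.019, -0.001], [-0.001, -0.001, -1.0]]
force: [-0.5, -0.3, -1.6]
opening: 0.249
grasp_force: 30.0
```

Run:
```python
from h import *
s=bot.read_state();print(s["position"],s["force"],s["moment"],s["opening"])
t=cap("top");d=cap("side","s2");w=cap("wrist","w2")
a=cv2.resize(t["color"][150:300,60:300],None,fx=2.5,fy=2.5,interpolation=cv2.INTER_CUBIC)
b=cv2.resize(d["color"][60:260,120:330],None,fx=1.6,fy=1.6)
im=np.zeros((600,800,3),np.uint8);im[:375,:600]=a[:,:600]
w_=cv2.resize(w["color"],(290,218));im[380:598,:290]=w_;bb=cv2.resize(b,None,fx=.65,fy=.65);im[385:385+bb.shape[0],300:300+bb.shape[1]]=bb
cv2.imwrite("pics/m2.png",im[:,:,::-1])
```

```text
[0.52846161 0.40993089 0.10259426] [-0.50216924 -0.32148312 -1.64796602] [ 0.01349351 -0.10241483 -0.03024685] 0.2487921025385211
```

View pics/m2.png

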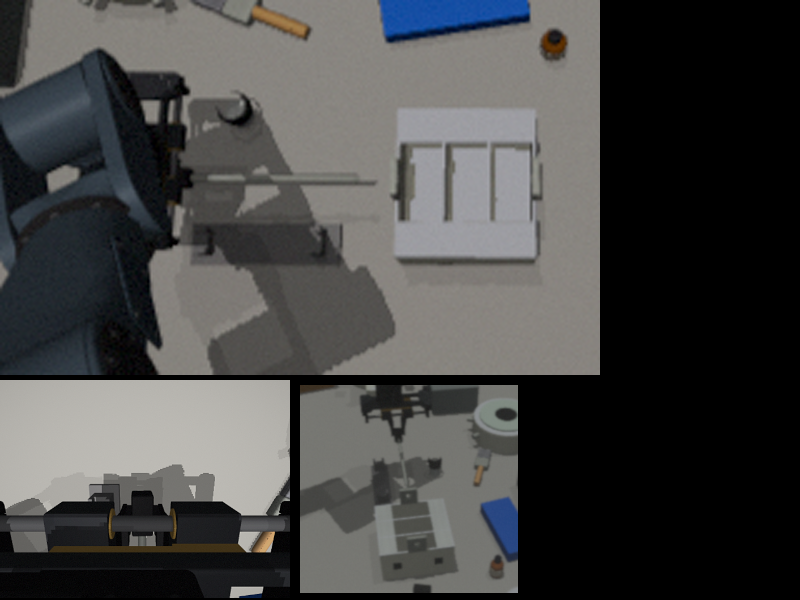

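The rod is clear of the case: its tip is at mosaic (377,182), and the rest notches are at (210,240) and (321,240). The case is empty, with three bays open.

Run:
```python
from h import *
np.set_printoptions(precision=4,suppress=True)
t=cap("top");d=cap("side")
T=lambda a,b:(60+a/2.5,150+b/2.5)
print("tip",onz(t,T(377,182),.12),tri((t,T(377,182)),(d,(223,158))),"near",onz(t,T(192,178),.12))
print("notch",tri((t,(143.8,246.3)),(d,(195.1,131.9))),tri((t,(188.1,246.4)),(d,(201.2,168.1))))
g=cv2.cvtColor(d["color"],cv2.COLOR_RGB2GRAY)
crop(d,"s3",180,260,105,205,6)
```

```text
tip [0.5286 0.1712 0.12  ] [0.5305 0.1709 0.1256] near [0.529  0.3857 0.12  ]
notch [0.4646 0.3784 0.0525] [0.471  0.2502 0.0208]
```

View pics/s3.png

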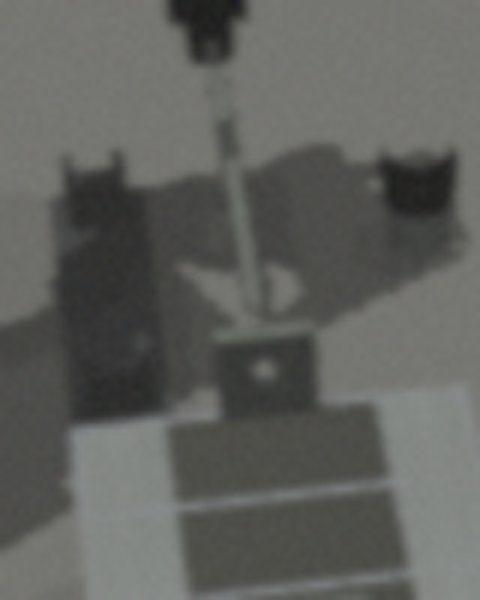

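The side crop shows the shaft from about (213,65) to its tip at (262,320), just short of the lug's top edge, so I need to check for slip in the grip.

Run:
```python
from h import *
np.set_printoptions(precision=4,suppress=True)
t=cap("top");d=cap("side")
print("side front",onz(d,(215.5,115.5),.12),"tip",onz(d,(223.7,158.7),.12))
print("pred px tip at .193:",proj(t,[.5286,.193,.12]),proj(d,[.5286,.193,.12]),"tip .171",proj(t,[.5286,.171,.12]),proj(d,[.5286,.171,.12]))
g=cv2.cvtColor(t["color"],cv2.COLOR_RGB2GRAY).astype(int)
print(g[218:227,196:216])
crop(t,"t3",120,230,200,260,7)
```

```text
side front [0.5302 0.3629 0.12  ] tip [0.5353 0.1748 0.12  ]
pred px tip at .193: [203.2709 222.6461] [220.5402 154.3609] tip .171 [210.8643 222.7968] [221.339  159.9021]
[[133 133 134 134 132 133 132 133 134 132 135 138 133 135 134 134 132 136
  132 136]
 [116 116 118 119 118 117 123 130 135 131 134 131 134 134 134 134 134 132
  135 135]
 [120 122 119 120 116 107 105 124 124 131 135 133 134 134 133 133 134 132
  134 133]
 [120 123 125 123 125 115 106 119 121 132 136 133 132 133 136 134 134 132
  131 134]
 [ 93  91  92  94  91  94  88  96 103 105 106 105 106 104 109 106 129 132
  132 133]
 [ 77  77  78  77  76  81  76  83  83  81  81  82  81  80  83 112 132 134
  137 135]
 [116 116 116 117 116 117 117 119 114 117 118 117 116 115 114 129 134 136
  136 135]
 [132 131 131 133 133 133 134 133 132 134 134 132 133 137 134 133 135 131
  135 132]
 [136 132 131 132 133 136 134 132 135 134 134 131 132 134 132 133 131 135
  136 133]]
```

View pics/t3.png

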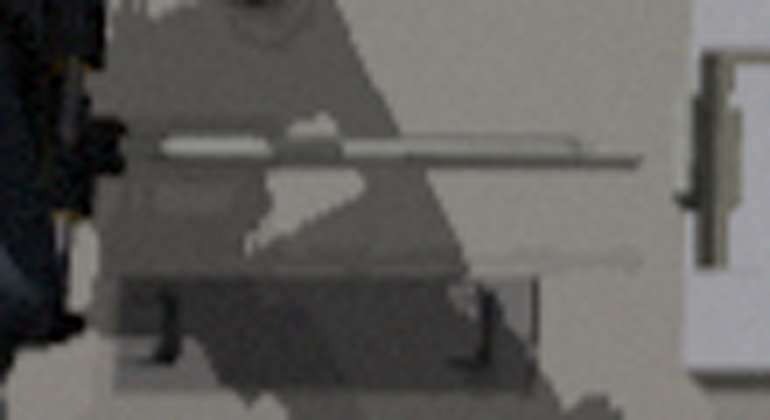

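The shaft really ends at crop (582,145), i.e. px (203,221), and the longer streak is its shadow. That puts the tip at y = 0.193, so the rod has not slipped. Next I check the rest position against the earlier wrist view.

Run:
```python
from h import *
np.set_printoptions(precision=4,suppress=True)
c=cap("wrist");s=bot.read_state()
def rec(pos,R):
    Rt=c["R"]@s["tcp_rot"]; o=s["tcp_rot"].T@(-c["R"].T@c["t"]-s["position"])
    Rn=Rt@R.T; return dict(camera_matrix=c["camera_matrix"],R=Rn,t=-Rn@(np.array(pos)+R@o))
w=rec([.53336,.10125,.25012],RT(-.0145*-57.3))
print(proj(w,[.532,.178,.12]))
im=cv2.imread("pics/w1.png");g=cv2.cvtColor(im,cv2.COLOR_BGR2GRAY)
print(g[72,170:235:3]);print(g[60:80,190]);print(g[10,170:235:3]);print(g[44,180:225])
print(onz(w,(183,72),.01),onz(w,(222,71.5),.01),onz(w,(181.5,10),.01),onz(w,(221.5,10),.01),onz(w,(202,40),.0475))
print(to_tool([.4625,.437,.14]))
```

```text
[250.8112 106.7067]
[166 165 167 167 167 146  97  97  99  98  96 105 106 105 105 108 112 113
 166 165 166 166]
[133 134 134 134 134 135 135 135 135 142 123  38  98 168 168 167 167 166
 165 166]
[163 161 162 163 122 123 124 123 124 125 126 124 125 127 126 127 128 105
 163 163 162 164]
[164 166 155 126 129 130 130 138 118   6  36  99 139 132 132 131 133 132
 132 132 132 132 133 128 120 127 134 133 134 141 120  11  19  41 103 142
 137 133 135 136 122  73 117 174 165]
[0.4413 0.225  0.01  ] [0.493  0.2263 0.01  ] [0.4425 0.2985 0.01  ] [0.4932 0.2992 0.01  ] [0.4733 0.2555 0.0475]
(array([ 0.0292, -0.0665, -0.0369]), array([0., 0., 0.]))
```

Emit:
servo_tool(targets=[{"offset": [0.015,-0.03,0],"dr": [0,0,0]},{"offset": [0.03,-0.063,0],"dr": [0,0,0]},{"offset": [0.03,-0.063,0.01],"dr": [0,0,0]},{"offset": [0.03,-0.063,0.025],"dr": [0,0,0]},{"offset": [0.03,-0.063,0.04],"dr": [0,0,0]},{"offset": [0.03,-0.063,0.04],"dr": [0,0,0]},{"offset": [0.03,-0.063,0.04],"dr": [0,0,0]}])

```text
time_s: 7.47
position: [0.4652, 0.4379, 0.0623]
tcp_rot: [[-0.017, 1.0, -0.002], [1.0, 0.017, -0.001], [-0.001, -0.002, -1.0]]
force: [0.7, -0.7, 0.0]
opening: 0.247
grasp_force: 30.0
```

Run:
```python
from h import *
s=bot.read_state();print(s["position"],s["force"])
t=cap("top");d=cap("side")
a=cv2.resize(t["color"][215:275,120:215],None,fx=7,fy=7,interpolation=cv2.INTER_CUBIC)
b=cv2.resize(d["color"][105:190,170:250],None,fx=6,fy=6,interpolation=cv2.INTER_CUBIC)[:,:]
im=np.zeros((600,800,3),np.uint8);im[:300,:475]=cv2.resize(a,(475,300));im[:320,480:780]=cv2.resize(b,(300,320))
cv2.imwrite("pics/m4.png",im[:330,:,::-1])
```

```text
[0.46523161 0.43790429 0.062283  ] [ 0.71227132 -0.74617918  0.02001591]
```

View pics/m4.png

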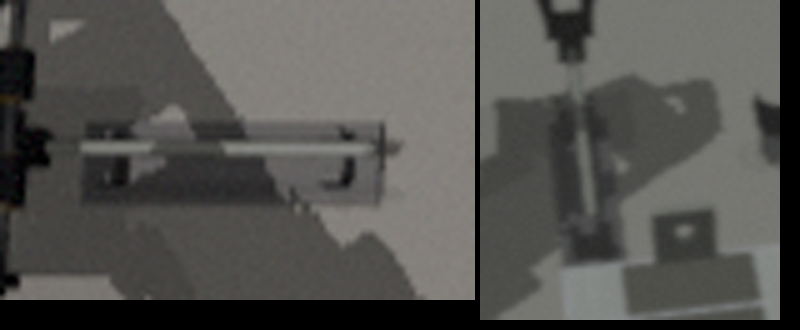

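The shaft lies over both notches: the top view shows it at row 148, with the cheeks spanning rows 128–186. I correct for parallax next.

Run:
```python
from h import *
t=cap("top");d=cap("side")
for y in(.389,.249):
    x=.4652+(.438-y)*.018
    print(y,[proj(t,[x,y,z]).round(1) for z in(.0785,.04)],[proj(d,[x,y,z]).round(1) for z in(.0785,.04)])
```

```text
0.389 [array([137.9, 244.5]), array([141.5, 245.9])] [array([194.4, 123. ]), array([195.5, 132.9])]
0.249 [array([185.2, 244.6]), array([187.4, 246. ])] [array([198.2, 154. ]), array([199.3, 163.8])]
```

Emit:
servo_tool(targets=[{"offset": [-0.001,-0.0005,0.01],"dr": [0,0,0]},{"offset": [-0.001,-0.0005,0.02],"dr": [0,0,0]},{"offset": [-0.001,-0.0005,0.03],"dr": [0,0,0]},{"offset": [-0.001,-0.0005,0.035],"dr": [0,0,0]},{"offset": [-0.001,-0.0005,0.037],"dr": [0,0,0]},{"offset": [-0.001,-0.0005,0.037],"dr": [0,0,0]},{"offset": [-0.001,-0.0005,0.037],"dr": [0,0,0]}])

```text
time_s: 8.25
position: [0.4652, 0.4375, 0.0257]
tcp_rot: [[-0.017, 1.0, -0.0], [1.0, 0.017, -0.0], [-0.0, -0.0, -1.0]]
force: [0.5, 0.6, 0.2]
opening: 0.245
grasp_force: 30.0
```

Emit:
servo_tool(targets=[{"offset": [0,0,0.001],"dr": [0,0,0]},{"offset": [0,0,0.002],"dr": [0,0,0]},{"offset": [0,0,0.003],"dr": [0,0,0]},{"offset": [0,0,0.003],"dr": [0,0,0]}])

```text
time_s: 8.58
position: [0.4657, 0.438, 0.0237]
tcp_rot: [[-0.017, 1.0, 0.001], [1.0, 0.017, 0.001], [0.001, 0.001, -1.0]]
force: [-1.6, 0.6, 3.3]
opening: 0.244
grasp_force: 30.0
```

Emit:
servo_tool(targets=[{"offset": [0,0,0.003],"dr": [0,0,0]},{"offset": [0,0,0.003],"dr": [0,0,0]},{"offset": [0,0,0.003],"dr": [0,0,0]},{"offset": [0,0,0.003],"dr": [0,0,0]},{"offset": [0,0,0.003],"dr": [0,0,0]},{"offset": [0,0,0.003],"dr": [0,0,0]},{"offset": [0,0,0.003],"dr": [0,0,0]},{"offset": [0,0,0.003],"dr": [0,0,0]},{"offset": [0,0,-0.03],"dr": [0,0,0]},{"offset": [0,0,-0.07],"dr": [0,0,0]},{"offset": [0,0,-0.11],"dr": [0,0,0]},{"offset": [0,0,-0.15],"dr": [0,0,0]},{"offset": [0,0,-0.19],"dr": [0,0,0]},{"offset": [0,0,-0.23],"dr": [0,0,0]},{"offset": [0,0,-0.277],"dr": [0,0,0]}], gripper=-1)

```text
time_s: 9.83
position: [0.4645, 0.437, 0.2964]
tcp_rot: [[-0.017, 1.0, -0.001], [1.0, 0.017, -0.0], [-0.0, -0.001, -1.0]]
force: [0.6, 0.1, -0.1]
opening: 1.0
grasp_force: 0.0
```

Emit:
servo_tool(targets=[{"offset": [-0.679,0.053,0],"dr": [0,0,0]},{"offset": [-0.679,0.053,0],"dr": [0,0,0]},{"offset": [-0.679,0.053,0],"dr": [0,0,0]},{"offset": [-0.679,0.053,0],"dr": [0,0,0]},{"offset": [-0.679,0.053,0],"dr": [0,0,0]},{"offset": [-0.679,0.053,0],"dr": [0,0,0]},{"offset": [-0.679,0.053,0],"dr": [0,0,0]},{"offset": [-0.679,0.053,0],"dr": [0,0,0]},{"offset": [-0.679,0.053,0],"dr": [0,0,0]},{"offset": [-0.679,0.053,0],"dr": [0,0,0]},{"offset": [-0.679,0.053,0],"dr": [0,0,0]},{"offset": [-0.679,0.053,0],"dr": [0,0,0]},{"offset": [-0.679,0.053,0],"dr": [0,0,0]},{"offset": [-0.679,0.053,0],"dr": [0,0,0]},{"offset": [-0.679,0.053,0],"dr": [0,0,0]},{"offset": [-0.679,0.053,0],"dr": [0,0,0]},{"offset": [-0.679,0.053,0],"dr": [0,0,0]},{"offset": [-0.679,0.053,0],"dr": [0,0,0]},{"offset": [-0.679,0.053,0],"dr": [0,0,0]}])

```text
time_s: 11.42
position: [0.5292, -0.2406, 0.2941]
tcp_rot: [[-0.015, 1.0, -0.001], [1.0, 0.015, 0.002], [0.002, -0.001, -1.0]]
force: [-0.6, 0.2, -1.4]
opening: 1.003
grasp_force: 0.0
```

Run:
```python
from h import *
np.set_printoptions(precision=4,suppress=True)
print(bot.read_state()["position"])
w=cap("wrist");t=cap("top");d=cap("side")
print(dark(w,(0,512,0,210),40));print(proj(w,[.5302,-.1537,.15]))
im=np.zeros((600,800,3),np.uint8);im[:384,:512]=w["color"]
im[390:590,:420]=cv2.resize(t["color"][200:300,120:330],(420,200));im[:384,520:800]=cv2.resize(d["color"][100:384,120:327],(280,384))
cv2.imwrite("pics/m5.png",im[:,:,::-1])
```

```text
[ 0.5292 -0.2406  0.2941]
[(array([411.3426,   7.037 ]), np.int32(216)), (array([394.0408,  19.1837]), np.int32(49)), (array([245.8299, 103.619 ]), np.int32(147)), (array([204.5462, 162.8769]), np.int32(130)), (array([278.3125, 182.9375]), np.int32(16)), (array([297.6923, 186.4615]), np.int32(13)), (array([298.2857, 203.2806]), np.int32(392))]
[253.3977  97.5799]
```

View pics/m5.png

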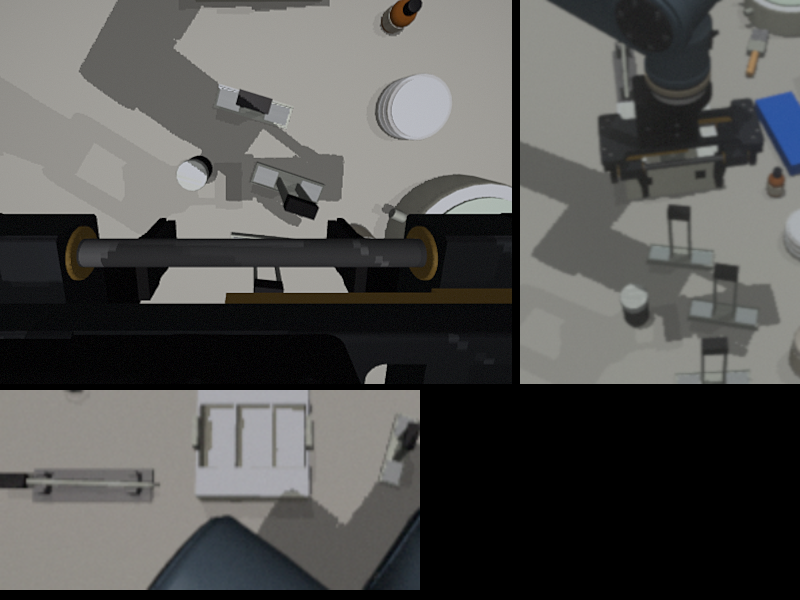

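The rod lies in the rest, as the top inset shows. In the wrist view carrier 0 has its foot corners at (218,84), (293,105), (288,127) and (216,105), with its grip at about (253,102); carriers 1 and 2 stand behind it.

Run:
```python
from h import *
np.set_printoptions(precision=4,suppress=True)
w=cap("wrist")
P=[onz(w,p,.01) for p in((218,84),(293,105),(288,127),(216,105))]
c=sum(P)/4;a=(P[1]+P[2]-P[0]-P[3])/2;print("foot",c,np.linalg.norm(a[:2]),np.degrees(np.arctan2(a[1],a[0])))
g=cv2.cvtColor(w["color"],cv2.COLOR_RGB2GRAY)[75:130,230:280]
ct,_=cv2.findContours((g<65).astype(np.uint8),0,2);k=max(ct,key=cv2.contourArea);r=cv2.minAreaRect(k);print(r)
u=np.array(r[0])+[230,75];print(u,onz(w,u,.14))
crop(w,"w6",205,305,70,140,7.5)
```

```text
foot [ 0.5322 -0.1539  0.01  ] 0.11498185717104051 -14.6670716444503
((23.37722396850586, 28.992881774902344), (32.92955780029297, 15.748919486999512), 17.354022979736328)
[253.3772 103.9929] [ 0.5303 -0.1577  0.14  ]
```

View pics/w6.png

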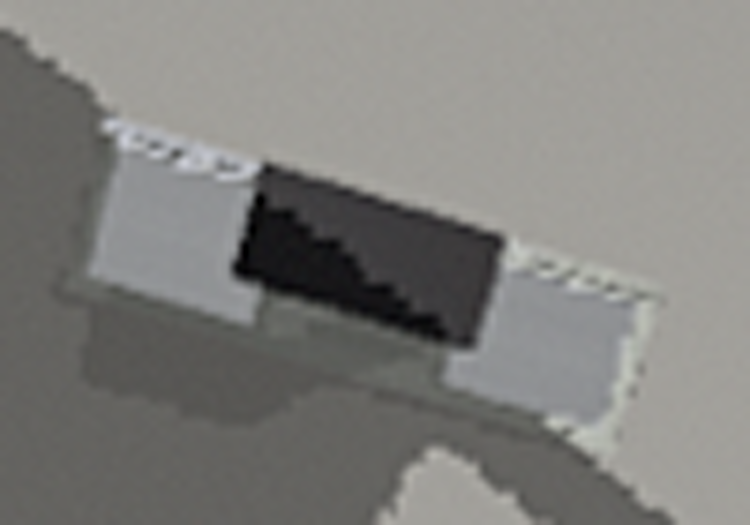

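Close view of carrier 0: the grip's top face has crop corners (265,165), (503,238), (475,348) and (237,275), and flat slides lie on the foot either side.

```bash
cat > plan.py <<'E'
import numpy as np
from collections import deque
from heapq import heappush,heappop
def boxpts(x0,x1,z0,z1,n=8):
    X,Z=np.meshgrid(np.linspace(x0,x1,max(2,int((x1-x0)/4)+1)),np.linspace(z0,z1,max(2,int((z1-z0)/4)+1)));return np.c_[X.ravel(),Z.ravel()]
# carrier + fingers (open backs) in carrier frame, mm, origin underside centre
B=np.vstack([boxpts(-57.5,57.5,0,12),boxpts(-18,18,10,150),boxpts(-34,34,126,196),boxpts(-96,96,196,240)])
def clear(x,z,th):
    c,s=np.cos(th),np.sin(th); X=x+c*B[:,0]+s*B[:,1]; Z=z-s*B[:,0]+c*B[:,1]  # th>0: up leans +x
    def d(x0,x1,z0,z1): return np.hypot(np.maximum(np.maximum(x0-X,X-x1),0),np.maximum(np.maximum(z0-Z,Z-z1),0)).min()
    return min(d(-120,-47,90,95),d(47,120,90,95),d(-120,-85,0,95),d(85,120,0,95),d(-68.5,-65.5,5,13),d(65.5,68.5,5,13),(Z-5).min())
def solve(sign=-1,m=2.0):
    xs=np.arange(-40,41,2);zs=np.arange(6,151,2);ts=np.radians(np.arange(0,61,2.5))*sign
    F=np.zeros((len(xs),len(zs),len(ts)))
    for i,x in enumerate(xs):
        for j,z in enumerate(zs):
            for k,t in enumerate(ts):F[i,j,k]=clear(x,z,t)
    return xs,zs,ts,F
def path(xs,zs,ts,F,m):
    s=(len(xs)//2,len(zs)-1,0);g=(len(xs)//2,3,0);D={s:0};P={};h=[(0,s)]   # final z=12
    while h:
        d,n=heappop(h)
        if n==g:break
        if d>D[n]:continue
        for di in(-1,0,1):
            for dj in(-1,0,1):
                for dk in(-1,0,1):
                    q=(n[0]+di,n[1]+dj,n[2]+dk)
                    if min(q)<0 or q[0]>=len(xs) or q[1]>=len(zs) or q[2]>=len(ts):continue
                    f=F[q]
                    if f<m:continue
                    nd=d+np.hypot(np.hypot(di*2,dj*2),dk*3)*(1+8*max(0,6-f)/6)
                    if nd<D.get(q,1e9):D[q]=nd;P[q]=n;heappush(h,(nd,q))
    if g not in P:return None
    r=[g]
    while r[-1]!=s:r.append(P[r[-1]])
    return r[::-1]
if __name__=="__main__":
    S=solve(-1);np.savez("F.npz",*S)
    for m in(5,4.5,4,3.5,3,2.5,2,1.5,1):
        p=path(*S,m)
        if p:
            print(m,len(p));xs,zs,ts,F=S
            print([(int(xs[a]),int(zs[b]),round(float(np.degrees(ts[c])),1),round(F[a,b,c],1)) for a,b,c in p]);break
E
timeout 300 python3 plan.py
python3 - <<'E'
from h import *
np.set_printoptions(precision=4,suppress=True)
w=cap("wrist");K=[onz(w,(205+a/7.5,70+b/7.5),.15) for a,b in((265,165),(503,238),(475,348),(237,275))]
a=(K[1]+K[2]-K[0]-K[3])/2;print(sum(K)/4,np.linalg.norm(a),np.degrees(np.arctan2(a[1],a[0])))
print(to_tool([.531,-.155,.20],RT(-15.)),bot.read_state()["position"])
E
```

```text
5 73
[(0, 150, -0.0, np.float64(55.0)), (0, 148, -0.0, np.float64(53.0)), (2, 146, -2.5, np.float64(48.5)), (4, 144, -5.0, np.float64(44.0)), (4, 142, -5.0, np.float64(42.0)), (4, 140, -5.0, np.float64(40.0)), (6, 138, -7.5, np.float64(35.5)), (6, 136, -7.5, np.float64(33.5)), (6, 134, -7.5, np.float64(31.5)), (6, 132, -7.5, np.float64(29.5)), (6, 130, -7.5, np.float64(27.5)), (6, 128, -7.5, np.float64(25.5)), (6, 126, -7.5, np.float64(23.5)), (6, 124, -7.5, np.float64(21.5)), (6, 122, -7.5, np.float64(19.5)), (8, 120, -10.0, np.float64(15.0)), (10, 118, -12.5, np.float64(10.6)), (12, 116, -15.0, np.float64(7.0)), (14, 114, -17.5, np.float64(6.4)), (14, 112, -17.5, np.float64(6.1)), (16, 110, -17.5, np.float64(7.1)), (16, 108, -17.5, np.float64(6.7)), (18, 106, -20.0, np.float64(7.3)), (18, 104, -20.0, np.float64(6.9)), (18, 102, -20.0, np.float64(6.9)), (18, 100, -20.0, np.float64(6.9)), (16, 98, -22.5, np.float64(6.0)), (14, 96, -22.5, np.float64(5.9)), (12, 94, -22.5, np.float64(7.0)), (10, 94, -22.5, np.float64(6.2)), (8, 92, -22.5, np.float64(7.4)), (6, 92, -22.5, np.float64(6.4
[... 863 characters left out ...]
.1)), (-10, 42, -12.5, np.float64(6.9)), (-10, 40, -12.5, np.float64(6.2)), (-10, 38, -12.5, np.float64(6.0)), (-8, 36, -10.0, np.float64(10.2)), (-8, 34, -10.0, np.float64(9.9)), (-8, 32, -10.0, np.float64(9.1)), (-8, 30, -10.0, np.float64(7.1)), (-6, 28, -7.5, np.float64(7.9)), (-6, 26, -7.5, np.float64(6.0)), (-4, 24, -5.0, np.float64(7.3)), (-2, 22, -2.5, np.float64(8.9)), (-2, 20, -2.5, np.float64(7.5)), (-2, 18, -2.5, np.float64(6.5)), (-2, 16, -2.5, np.float64(6.1)), (-2, 14, -2.5, np.float64(6.1)), (0, 12, -0.0, np.float64(7.0))]
[ 0.5315 -0.1584  0.15  ] 0.034913316621787094 -15.342340766992326
(array([0.0836, 0.003 , 0.0949]), array([-0.01, -0.02, 16.1 ])) [ 0.5296 -0.2387  0.2949]
```

Emit:
servo_tool(targets=[{"offset": [0.041,0.002,0.0],"dr": [0,0,7]},{"offset": [0.082,0.004,0.02],"dr": [0,0,14]},{"offset": [0.082,0.004,0.06],"dr": [0,0,16.3]},{"offset": [0.082,0.004,0.09],"dr": [0,0,16.3]},{"offset": [0.082,0.004,0.11],"dr": [0,0,16.3]},{"offset": [0.082,0.004,0.13],"dr": [0,0,16.3]},{"offset": [0.082,0.004,0.15],"dr": [0,0,16.3]},{"offset": [0.082,0.004,0.169],"dr": [0,0,16.3]},{"offset": [0.082,0.004,0.169],"dr": [0,0,16.3]},{"offset": [0.082,0.004,0.169],"dr": [0,0,16.3]}])

```text
time_s: 12.5
position: [0.5318, -0.1572, 0.1252]
tcp_rot: [[0.263, 0.965, -0.002], [0.965, -0.263, 0.001], [0.001, -0.002, -1.0]]
force: [-0.2, -0.0, 0.4]
opening: 1.0
grasp_force: 0.0
```

Emit:
servo_tool(targets=[{"offset": [0,0,0],"dr": [0,0,0]},{"offset": [0,0,0],"dr": [0,0,0]},{"offset": [0,0,0],"dr": [0,0,0]},{"offset": [0,0,0],"dr": [0,0,0]},{"offset": [0,0,0],"dr": [0,0,0]},{"offset": [0,0,0],"dr": [0,0,0]},{"offset": [0,0,0],"dr": [0,0,0]},{"offset": [0,0,0],"dr": [0,0,0]},{"offset": [0,0,0],"dr": [0,0,0]},{"offset": [0,0,0],"dr": [0,0,0]},{"offset": [0,0,0],"dr": [0,0,0]},{"offset": [0,0,0],"dr": [0,0,0]}], gripper=1)

```text
time_s: 13.5
position: [0.5319, -0.1583, 0.1256]
tcp_rot: [[0.264, 0.964, -0.001], [0.964, -0.264, 0.0], [0.0, -0.001, -1.0]]
force: [-0.9, 0.9, 1.9]
opening: 0.405
grasp_force: 30.0
```

Emit:
servo_tool(targets=[{"offset": [0,0,-0.01],"dr": [0,0,0]},{"offset": [0,0,-0.03],"dr": [0,0,0]},{"offset": [0,0,-0.06],"dr": [0,0,0]},{"offset": [0,0,-0.09],"dr": [0,0,0]},{"offset": [0,0,-0.12],"dr": [0,0,0]},{"offset": [0,0,-0.15],"dr": [0,0,0]},{"offset": [0,0,-0.19],"dr": [0,0,0]},{"offset": [0,0,-0.19],"dr": [0,0,0]}])

```text
time_s: 14.17
position: [0.5368, -0.1604, 0.3244]
tcp_rot: [[0.264, 0.964, 0.016], [0.964, -0.264, -0.008], [-0.003, 0.017, -1.0]]
force: [2.0, -0.5, -1.9]
opening: 0.404
grasp_force: 30.0
```

Run:
```python
from h import *
np.set_printoptions(precision=4,suppress=True)
print(bot.read_state()["position"],bot.read_state()["force"])
t=cap("top");d=cap("side")
a=t["color"][170:270,190:300]
b=d["color"][100:384,150:330]
im=np.zeros((600,800,3),np.uint8);im[:500,:550]=cv2.resize(a,(550,500),interpolation=cv2.INTER_CUBIC);im[:394,550:800]=cv2.resize(b,(250,394))
cv2.imwrite("pics/m7.png",im[:,:,::-1])
```

```text
[ 0.5368 -0.1604  0.3244] [ 1.9635 -0.458  -1.8837]
```

View pics/m7.png

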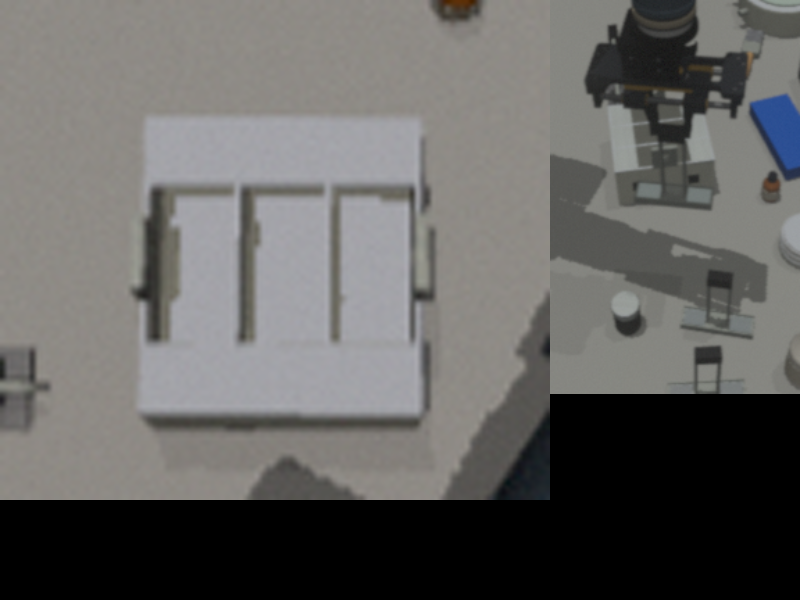

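Top crop: the case's top corners are (145,117), (420,118), (421,414) and (138,412), with mouth edges at rows 187 and 343. The side view shows carrier 0 hanging straight in the gripper.

Run:
```python
from h import *
np.set_printoptions(precision=4,suppress=True)
t=cap("top");C=lambda a,b:onz(t,(190+a/5,170+b/5),.095)[:2]
P=[C(145,117),C(420,118),C(421,414),C(138,412)]
print(*P,sum(P)/4)
e=P[0]-P[1];f=P[3]-P[2];print(np.degrees(np.arctan2(-e[0],e[1])),np.degrees(np.arctan2(-f[0],f[1])))
g=P[1]-P[2];h=P[0]-P[3];print(np.degrees(np.arctan2(g[1],g[0])),np.degrees(np.arctan2(h[1],h[0])))
print("mouth",C(285,187),C(285,343),"div",C(239,187),C(332,187))
d=cap("side");p=[(550+0,0)]
print(to_tool([.5335,.1235,.31],RT(1.)))
```

```text
[0.6224 0.1537] [ 0.6251 -0.0115] [ 0.4481 -0.0142] [0.446  0.1504] [0.5354 0.0696]
0.9388383606253852 0.7444117128300523
0.8986564268110764 1.0537981592662602
mouth [0.5812 0.0685] [0.488 0.066] div [0.5807 0.0959] [0.5818 0.0405]
(array([ 0.2719, -0.0721,  0.0048]), array([ -0.16,  -0.07, -16.33]))
```

Run:
```python
import numpy as np
W=[(0,150,0),(6,122,-7.5),(14,114,-17.5),(18,104,-20),(18,99,-20),(14,96,-22.5),(4,90,-22.5),(-4,84,-22.5),(-12,76,-22.5),(-14,70,-15.5),(-12,58,-15),(-10,40,-12.5),(-8,32,-10),(-5,25,-6),(-2,19,-2.5),(0,12,0),(0,9,0)]
h=125.6;H=(0,150+h);S=np.load("F.npz");from plan import clear
prev=None
for i,(x,z,t) in enumerate(W):
    r=np.radians(t);X,Z=x+h*np.sin(r),z+h*np.cos(r)
    mn=min(clear(*[(1-a)*p+a*q for p,q in zip(W[i-1],W[i])][:2],np.radians((1-a)*W[i-1][2]+a*t)) for a in np.linspace(0,1,9)) if i else 0
    print((x,z,t),"y %.3f z %.3f dr %.1f  min %.1f"%(X/1000,(H[1]-Z)/1000,t,mn))
```

```text
(0, 150, 0) y 0.000 z 0.000 dr 0.0  min 0.0
(6, 122, -7.5) y -0.010 z 0.029 dr -7.5  min 19.5
(14, 114, -17.5) y -0.024 z 0.042 dr -17.5  min 6.2
(18, 104, -20) y -0.025 z 0.054 dr -20.0  min 6.4
(18, 99, -20) y -0.025 z 0.059 dr -20.0  min 6.9
(14, 96, -22.5) y -0.034 z 0.064 dr -22.5  min 5.4
(4, 90, -22.5) y -0.044 z 0.070 dr -22.5  min 5.9
(-4, 84, -22.5) y -0.052 z 0.076 dr -22.5  min 7.8
(-12, 76, -22.5) y -0.060 z 0.084 dr -22.5  min 6.3
(-14, 70, -15.5) y -0.048 z 0.085 dr -15.5  min 5.6
(-12, 58, -15) y -0.045 z 0.096 dr -15.0  min 6.3
(-10, 40, -12.5) y -0.037 z 0.113 dr -12.5  min 6.1
(-8, 32, -10) y -0.030 z 0.120 dr -10.0  min 6.2
(-5, 25, -6) y -0.018 z 0.126 dr -6.0  min 6.8
(-2, 19, -2.5) y -0.007 z 0.131 dr -2.5  min 6.6
(0, 12, 0) y 0.000 z 0.138 dr 0.0  min 6.9
(0, 9, 0) y 0.000 z 0.141 dr 0.0  min 4.0
```

Emit:
servo_tool(targets=[{"offset": [0.02,-0.005,0.0],"dr": [0,0,-4]},{"offset": [0.06,-0.015,0.005],"dr": [0,0,-8]},{"offset": [0.1,-0.03,0.005],"dr": [0,0,-12]},{"offset": [0.14,-0.04,0.005],"dr": [0,0,-16.2]},{"offset": [0.18,-0.05,0.005],"dr": [0,0,-16.3]},{"offset": [0.22,-0.06,0.005],"dr": [0,0,-16.3]},{"offset": [0.25,-0.068,0.005],"dr": [0,0,-16.3]},{"offset": [0.2716,-0.0715,0.005],"dr": [0,0,-16.3]},{"offset": [0.2716,-0.0715,0.005],"dr": [0,0,-16.3]},{"offset": [0.2716,-0.0715,0.005],"dr": [0,0,-16.3]},{"offset": [0.2716,-0.0715,0.005],"dr": [0,0,-16.3]}])

```text
time_s: 15.28
position: [0.5342, 0.1216, 0.3089]
tcp_rot: [[-0.017, 1.0, -0.004], [1.0, 0.017, -0.002], [-0.002, -0.004, -1.0]]
force: [0.4, -0.4, -1.2]
opening: 0.402
grasp_force: 30.0
```

Run:
```python
from h import *
np.set_printoptions(precision=4,suppress=True)
s=bot.read_state();print(s["position"],s["tcp_rot"]);print(to_tool([.5342,.123,.2756],RT(.9)))
t=cap("top");d=cap("side")
im=np.zeros((480,800,3),np.uint8);im[:400,:400]=cv2.resize(t["color"][170:270,190:290],(400,400));im[:480,400:800]=cv2.resize(d["color"][110:254,170:290],(400,480))
cv2.imwrite("pics/m8.png",im[:,:,::-1])
# predicted foot corners
R=RT(.9);
for x,y in((-.0575,-.017),(.0575,-.017)):
    p=s["position"]+s["tcp_rot"]@np.array([y,x,.1256]);q=proj(d,p);print("pred foot in mosaic",400+(q[0]-170)/.3,(q[1]-110)/.3)
```

```text
[0.5342 0.1216 0.3089] [[-0.0172  0.9998 -0.0036]
 [ 0.9999  0.0172 -0.0016]
 [-0.0016 -0.0037 -1.    ]]
(array([0.0015, 0.0001, 0.0333]), array([-0.21,  0.09,  0.09]))
pred foot in mosaic 505.44967772814425 172.35212831170335
pred foot in mosaic 659.7371444328293 155.97965586904243
```

View pics/m8.png

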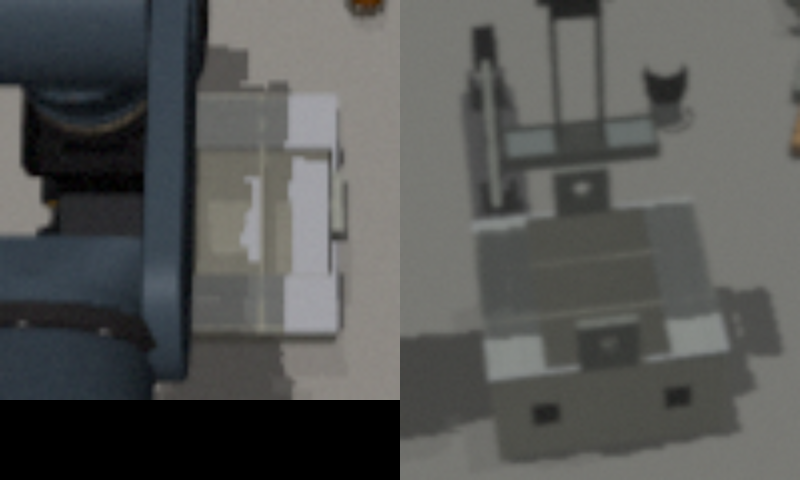

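The side view shows the carrier hanging level above the +y bay with its front foot corners at (505,168) and (660,155), within 1–2 mm of prediction.

Emit:
servo_tool(targets=[{"offset": [0.0015,0,0.017],"dr": [0,0,0]},{"offset": [0.0015,0,0.0333],"dr": [0,0,0]},{"offset": [0.0015,0,0.0333],"dr": [0,0,0]},{"offset": [0.0015,0,0.0333],"dr": [0,0,0]}])

```text
time_s: 15.72
position: [0.5344, 0.1226, 0.2765]
tcp_rot: [[-0.015, 1.0, -0.003], [1.0, 0.015, -0.0], [-0.0, -0.003, -1.0]]
force: [0.5, 0.7, -2.6]
opening: 0.407
grasp_force: 30.0
```

Emit:
servo_tool(targets=[{"offset": [0,-0.005,0.015],"dr": [-4,0,0]},{"offset": [0,-0.01,0.029],"dr": [-7.5,0,0]},{"offset": [0,-0.017,0.036],"dr": [-12.5,0,0]},{"offset": [0,-0.024,0.042],"dr": [-17.5,0,0]},{"offset": [0,-0.024,0.042],"dr": [-17.5,0,0]},{"offset": [0,-0.025,0.048],"dr": [-19,0,0]},{"offset": [0,-0.025,0.054],"dr": [-20,0,0]},{"offset": [0,-0.025,0.059],"dr": [-20,0,0]},{"offset": [0,-0.025,0.059],"dr": [-20,0,0]},{"offset": [0,-0.034,0.064],"dr": [-22.5,0,0]},{"offset": [0,-0.034,0.064],"dr": [-22.5,0,0]}])

```text
time_s: 16.63
position: [0.4981, 0.1231, 0.2119]
tcp_rot: [[-0.017, 0.926, 0.377], [1.0, 0.016, 0.006], [-0.0, 0.377, -0.926]]
force: [-1.9, -0.4, -2.9]
opening: 0.404
grasp_force: 30.0
```

Run:
```python
from h import *
np.set_printoptions(precision=4,suppress=True)
s=bot.read_state();print(s["force"],s["moment"],s["position"])
H=np.array([.5342,.123,.2756]);T=lambda y,z,a:to_tool(H+RT(.9)@np.array([0,y,z]),RT(.9,a))
for w in((-.034,.064,-22.5),(-.044,.070,-22.5),(-.052,.076,-22.5),(-.060,.084,-22.5),(-.048,.085,-15.5),(-.045,.096,-15),(-.037,.113,-12.5),(-.030,.120,-10),(-.018,.126,-6),(-.007,.131,-2.5),(0,.138,0)):
    print(w,*T(*w))
```

```text
[-1.9132 -0.3683 -2.8857] [-0.0274  0.712   0.0844] [0.4981 0.1231 0.2119]
(-0.034, 0.064, -22.5) [-0.0007  0.0018  0.0011] [-0.38 -0.02  0.06]
(-0.044, 0.07, -22.5) [-0.0007 -0.0097  0.0029] [-0.38 -0.02  0.06]
(-0.052, 0.076, -22.5) [-0.0007 -0.0194  0.0054] [-0.38 -0.02  0.06]
(-0.06, 0.084, -22.5) [-0.0006 -0.0298  0.0098] [-0.38 -0.02  0.06]
(-0.048, 0.085, -15.5) [-0.0007 -0.019   0.0153] [ 6.62 -0.01  0.06]
(-0.045, 0.096, -15) [-0.0007 -0.0204  0.0266] [ 7.12 -0.01  0.06]
(-0.037, 0.113, -12.5) [-0.0007 -0.0194  0.0454] [ 9.62 -0.01  0.06]
(-0.03, 0.12, -10) [-0.0007 -0.0156  0.0545] [12.12 -0.01  0.06]
(-0.018, 0.126, -6) [-0.0007 -0.0067  0.0646] [16.12 -0.01  0.06]
(-0.007, 0.131, -2.5) [-0.0007  0.0016  0.0733] [19.62 -0.01  0.06]
(0, 0.138, 0) [-0.0007  0.0055  0.0825] [22.12 -0.    0.06]
```

Emit:
servo_tool(targets=[{"offset": [-0.0007,-0.005,0.002],"dr": [0,0,0]},{"offset": [-0.0007,-0.01,0.003],"dr": [0,0,0]},{"offset": [-0.0007,-0.0145,0.004],"dr": [0,0,0]},{"offset": [-0.0007,-0.0194,0.0054],"dr": [0,0,0]},{"offset": [-0.0007,-0.025,0.0075],"dr": [0,0,0]},{"offset": [-0.0007,-0.0298,0.0098],"dr": [0,0,0]},{"offset": [-0.0007,-0.0298,0.0098],"dr": [0,0,0]},{"offset": [-0.0007,-0.0245,0.0125],"dr": [3.3,0,0]},{"offset": [-0.0007,-0.019,0.0153],"dr": [6.6,0,0]},{"offset": [-0.0007,-0.019,0.0153],"dr": [6.6,0,0]}])

```text
time_s: 17.47
position: [0.4931, 0.1223, 0.1929]
tcp_rot: [[-0.016, 0.961, 0.277], [1.0, 0.016, 0.005], [0.0, 0.277, -0.961]]
force: [-0.2, -1.6, -3.4]
opening: 0.404
grasp_force: 30.0
```

Run:
```python
from h import *
np.set_printoptions(precision=4,suppress=True)
s=bot.read_state();print(s["force"],s["moment"],s["position"])
H=np.array([.5342,.123,.2756]);T=lambda y,z,a:to_tool(H+RT(.9)@np.array([0,y,z]),RT(.9,a))
for w in((-.048,.085,-15.5),(-.045,.096,-15),(-.037,.113,-12.5),(-.030,.120,-10),(-.018,.126,-6),(-.007,.131,-2.5),(0,.138,0)):
    print(w,*T(*w))
d=cap("side");cv2.imwrite("pics/s9.png",cv2.resize(d["color"][110:254,170:290,::-1],(400,480)))
```

```text
[-0.2389 -1.5603 -3.4447] [-0.0164  0.6579 -0.0003] [0.4931 0.1223 0.1929]
(-0.048, 0.085, -15.5) [ 0.0001 -0.0072  0.0003] [ 0.55 -0.02  0.04]
(-0.045, 0.096, -15) [ 0.0001 -0.0074  0.0117] [ 1.05 -0.02  0.04]
(-0.037, 0.113, -12.5) [ 0.0001 -0.0044  0.0303] [ 3.55 -0.01  0.04]
(-0.03, 0.12, -10) [0.0001 0.0004 0.0389] [ 6.05 -0.01  0.04]
(-0.018, 0.126, -6) [0.0001 0.0102 0.048 ] [10.05 -0.01  0.04]
(-0.007, 0.131, -2.5) [0.0001 0.0194 0.0559] [13.55 -0.01  0.04]
(0, 0.138, 0) [0.0001 0.0242 0.0645] [16.05 -0.01  0.04]
```

View pics/s9.png

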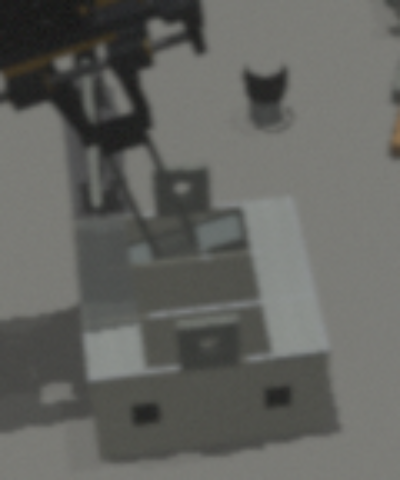

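The side view shows the carrier tilted inside the +y bay, its raised end at about (243,225) near the +x plate edge. I'll settle and re-read before continuing.

Emit:
servo_tool(targets=[{"offset": [0,0,0],"dr": [0,0,0]},{"offset": [0,0,0],"dr": [0,0,0]},{"offset": [0,0,0],"dr": [0,0,0]}])

```text
time_s: 17.77
position: [0.4883, 0.1224, 0.1916]
tcp_rot: [[-0.017, 0.962, 0.274], [1.0, 0.016, 0.005], [-0.0, 0.274, -0.962]]
force: [-0.8, -0.8, -1.7]
opening: 0.404
grasp_force: 30.0
```

```bash
cat >> h.py <<'E'
from plan import clear
def carr(bay,h=.1256,yaw=.9,C=(.535,.069)):
    """carrier origin in case frame (mm), lean, from measured TCP, and clearance"""
    s=bot.read_state();R=s["tcp_rot"];o=s["position"]+R[:,2]*h
    a=np.radians(yaw);d=o[:2]-C;x=d[0]*np.cos(a)+d[1]*np.sin(a);y=-d[0]*np.sin(a)+d[1]*np.cos(a)
    th=np.arctan2(-R[0,2],-R[2,2]);return np.round([x*1e3,y*1e3-54*(bay-1),o[2]*1e3,np.degrees(th),clear(x*1e3,o[2]*1e3,th)],1)
E
python3 - <<'E'
from h import *
s=bot.read_state();print(s["position"],s["force"],s["joint_positions"],carr(2))
E
```

```text
[0.48833906 0.12244785 0.1916117 ] [-0.83200894 -0.79891934 -1.66908375] [  1.4196999   16.4251463  112.03532034  -0.20760592  35.66116164
   0.59297448] [-11.5   0.2  70.8 -15.9   4.2]
```

```bash
cat >> h.py <<'E'
def wp(bay,ws,h=.1256,yaw=.9,C=(.535,.069)):
    a=np.radians(yaw);H=np.array([C[0]-.054*(bay-1)*np.sin(a),C[1]+.054*(bay-1)*np.cos(a),0])
    for x,z,t in ws:
        r=np.radians(t);L=np.array([x/1e3+h*np.sin(r),0,z/1e3+h*np.cos(r)])
        o,d=to_tool(H+Ro.from_euler('z',yaw,degrees=True).apply(L),RT(yaw,t));print((x,z,t),o,d)
E
python3 - <<'E'
from h import *
wp(2,[(-14,68,-15.5),(-12,58,-15),(-10,40,-12.5),(-8,32,-10),(-5,25,-6),(-2,19,-2.5),(0,12,0),(0,6,0)])
E
```

```text
(-14, 68, -15.5) [-0.0002 -0.0024  0.002 ] [ 0.38 -0.02  0.08]
(-12, 58, -15) [-0.0002 -0.0021  0.0122] [ 0.88 -0.02  0.08]
(-10, 40, -12.5) [-0.0002  0.0004  0.0302] [ 3.38 -0.02  0.08]
(-8, 32, -10) [-0.0002  0.0056  0.0389] [ 5.88 -0.02  0.08]
(-5, 25, -6) [-0.0002  0.0152  0.0477] [ 9.88 -0.01  0.08]
(-2, 19, -2.5) [-0.0002  0.024   0.0558] [ 1.338e+01 -1.000e-02  8.000e-02]
(0, 12, 0) [-0.0002  0.0293  0.0645] [ 1.588e+01 -1.000e-02  8.000e-02]
(0, 6, 0) [-0.0002  0.0276  0.0703] [ 1.588e+01 -1.000e-02  8.000e-02]
```

Emit:
servo_tool(targets=[{"offset": [0,-0.0024,0.002],"dr": [0.4,0,0]},{"offset": [0,-0.0022,0.007],"dr": [0.6,0,0]},{"offset": [0,-0.002,0.0122],"dr": [0.9,0,0]},{"offset": [0,-0.0012,0.018],"dr": [1.7,0,0]},{"offset": [0,-0.0004,0.024],"dr": [2.5,0,0]},{"offset": [0,0.0004,0.03],"dr": [3.4,0,0]},{"offset": [0,0.003,0.0345],"dr": [4.6,0,0]},{"offset": [0,0.0056,0.039],"dr": [5.9,0,0]},{"offset": [0,0.0056,0.039],"dr": [5.9,0,0]},{"offset": [0,0.0104,0.0435],"dr": [7.9,0,0]},{"offset": [0,0.0152,0.0477],"dr": [9.9,0,0]},{"offset": [0,0.02,0.052],"dr": [11.6,0,0]},{"offset": [0,0.024,0.0558],"dr": [13.4,0,0]},{"offset": [0,0.027,0.06],"dr": [14.6,0,0]},{"offset": [0,0.0293,0.0645],"dr": [15.9,0,0]},{"offset": [0,0.0293,0.0645],"dr": [15.9,0,0]},{"offset": [0,0.0293,0.0645],"dr": [15.9,0,0]},{"offset": [0,0.0293,0.0645],"dr": [15.9,0,0]}])

```text
time_s: 19.27
position: [0.5347, 0.1232, 0.1377]
tcp_rot: [[-0.017, 1.0, -0.001], [1.0, 0.017, -0.0], [0.0, -0.001, -1.0]]
force: [-1.0, -1.0, -1.6]
opening: 0.402
grasp_force: 30.0
```

Run:
```python
from h import *
s=bot.read_state();print(s["position"],s["force"],carr(2));wp(2,[(0,5.5,0),(0,5,0),(0,80,0)])
```

```text
[0.53465876 0.12318673 0.13768823] [-1.01236947 -1.03958643 -1.5763699 ] [ 0.4  0.2 12.1  0.   7.1]
(0, 5.5, 0) [-0.0002 -0.0005  0.0066] [-0.03 -0.    0.07]
(0, 5, 0) [-0.0002 -0.0005  0.0071] [-0.03 -0.    0.07]
(0, 80, 0) [-0.0002 -0.0005 -0.0679] [-0.03 -0.    0.07]
```

Emit:
servo_tool(targets=[{"offset": [0,-0.0004,0.003],"dr": [0,0,0]},{"offset": [0,-0.0004,0.005],"dr": [0,0,0]},{"offset": [0,-0.0004,0.006],"dr": [0,0,0]},{"offset": [0,-0.0004,0.007],"dr": [0,0,0]},{"offset": [0,-0.0004,0.0075],"dr": [0,0,0]},{"offset": [0,-0.0004,0.0075],"dr": [0,0,0]},{"offset": [0,-0.0004,0.0075],"dr": [0,0,0]}])

```text
time_s: 19.85
position: [0.535, 0.1232, 0.1305]
tcp_rot: [[-0.017, 1.0, 0.0], [1.0, 0.017, 0.0], [0.0, 0.0, -1.0]]
force: [0.4, -0.9, -2.8]
opening: 0.404
grasp_force: 30.0
```

Emit:
servo_tool(targets=[{"offset": [0,0,0.001],"dr": [0,0,0]},{"offset": [0,0,0.002],"dr": [0,0,0]},{"offset": [0,0,0.002],"dr": [0,0,0]},{"offset": [0,0,0.002],"dr": [0,0,0]}])

```text
time_s: 20.18
position: [0.5348, 0.1232, 0.1301]
tcp_rot: [[-0.017, 1.0, 0.001], [1.0, 0.017, -0.0], [-0.0, 0.001, -1.0]]
force: [-4.5, 0.2, 9.3]
opening: 0.402
grasp_force: 30.0
```

Emit:
servo_tool(targets=[{"offset": [0,0,-0.0015],"dr": [0,0,0]},{"offset": [0,0,-0.0015],"dr": [0,0,0]},{"offset": [0,0,-0.0015],"dr": [0,0,0]},{"offset": [0,0,-0.0015],"dr": [0,0,0]},{"offset": [0,0,-0.0015],"dr": [0,0,0]},{"offset": [0,0,-0.0015],"dr": [0,0,0]},{"offset": [0,0,-0.0015],"dr": [0,0,0]},{"offset": [0,0,-0.01],"dr": [0,0,0]},{"offset": [0,0,-0.03],"dr": [0,0,0]},{"offset": [0,0,-0.06],"dr": [0,0,0]},{"offset": [0,0,-0.1],"dr": [0,0,0]},{"offset": [0,0,-0.14],"dr": [0,0,0]},{"offset": [0,0,-0.165],"dr": [0,0,0]}], gripper=-1)

```text
time_s: 21.27
position: [0.5364, 0.1233, 0.2983]
tcp_rot: [[-0.017, 1.0, 0.006], [1.0, 0.017, 0.0], [0.0, 0.006, -1.0]]
force: [0.8, 0.3, -0.5]
opening: 1.004
grasp_force: 0.0
```

Emit:
servo_tool(targets=[{"offset": [-0.484,0.042,0],"dr": [0,0,0]},{"offset": [-0.484,0.042,0],"dr": [0,0,0]},{"offset": [-0.484,0.042,0],"dr": [0,0,0]},{"offset": [-0.484,0.042,0],"dr": [0,0,0]},{"offset": [-0.484,0.042,0],"dr": [0,0,0]},{"offset": [-0.484,0.042,0],"dr": [0,0,0]},{"offset": [-0.484,0.042,0],"dr": [0,0,0]},{"offset": [-0.484,0.042,0],"dr": [0,0,0]},{"offset": [-0.484,0.042,0],"dr": [0,0,0]},{"offset": [-0.484,0.042,0],"dr": [0,0,0]},{"offset": [-0.484,0.042,0],"dr": [0,0,0]},{"offset": [-0.484,0.042,0],"dr": [0,0,0]},{"offset": [-0.484,0.042,0],"dr": [0,0,0]},{"offset": [-0.484,0.042,0],"dr": [0,0,0]},{"offset": [-0.484,0.042,0],"dr": [0,0,0]},{"offset": [-0.484,0.042,0],"dr": [0,0,0]},{"offset": [-0.484,0.042,0],"dr": [0,0,0]}])

```text
time_s: 22.68
position: [0.5852, -0.3583, 0.2939]
tcp_rot: [[-0.019, 1.0, 0.0], [1.0, 0.019, 0.0], [0.0, 0.0, -1.0]]
force: [0.4, -0.8, 1.2]
opening: 0.999
grasp_force: 0.0
```

```bash
cat >> h.py <<'E'
def grips(w,th=65,vmax=205):
    """dark grip blocks in the wrist view: top-face rect -> world at z=.15"""
    g=cv2.cvtColor(w["color"],cv2.COLOR_RGB2GRAY)[:vmax]
    ct,_=cv2.findContours((g<th).astype(np.uint8),0,2)
    for k in ct:
        if 100<cv2.contourArea(k)<1500:
            B=cv2.boxPoints(cv2.minAreaRect(k));P=[onz(w,b,.15)[:2] for b in B]
            e=[P[1]-P[0],P[2]-P[1]];e.sort(key=np.linalg.norm);a=np.degrees(np.arctan2(e[1][1],e[1][0]));a=(a+90)%180-90
            print("grip px",cv2.minAreaRect(k)[0],"xy",sum(P)/4,"size",np.round([np.linalg.norm(q) for q in e],4),"yaw %.1f"%a)
E
python3 - <<'E'
from h import *
np.set_printoptions(precision=4,suppress=True)
print(bot.read_state()["position"])
w=cap("wrist");t=cap("top");d=cap("side")
grips(w);print(proj(w,[.587,-.272,.15]))
print([(p.round(1),n) for p,n in dark(t,(225,420,190,265))]);print([(p.round(1),n) for p,n in dark(d,(180,310,120,384))])
print("pred c in bay2",proj(t,[.534,.123,.145]),proj(d,[.534,.123,.145]))
E
```

```text
[ 0.5852 -0.3583  0.2939]
grip px (348.30657958984375, 187.22787475585938) xy [ 0.6948 -0.3661] size [0.0244 0.033 ] yaw -22.2
grip px (223.69305419921875, 189.56932067871094) xy [ 0.5546 -0.3714] size [0.0363 0.0374] yaw 83.4
grip px (317.7949523925781, 165.12461853027344) xy [ 0.6585 -0.3417] size [0.0177 0.0383] yaw 54.7
grip px (254.0560760498047, 101.20486450195312) xy [ 0.5869 -0.2753] size [0.0167 0.0349] yaw -18.3
grip px (163.81983947753906, 89.7041015625) xy [ 0.4927 -0.2657] size [0.0204 0.0301] yaw 74.5
[254.2746  97.9634]
[(array([389.8, 228.1]), np.int32(1137)), (array([363. , 206.7]), np.int32(129)), (array([328.3, 233. ]), np.int32(165)), (array([227.1, 220.5]), np.int32(69)), (array([271.5, 244.1]), np.int32(119))]
[(array([269.6, 184.1]), np.int32(1534)), (array([305.4, 195.4]), np.int32(14)), (array([270.5, 248.7]), np.int32(2445)), (array([242. , 287.5]), np.int32(217)), (array([270.6, 301.4]), np.int32(63)), (array([266.9, 358.7]), np.int32(17))]
pred c in bay2 [226.8512 219.8119] [224.7987 165.2864]
```

Run:
```python
from h import *
print(to_tool([.5869,-.2743,.126],RT(-17.5)))
```

```text
(array([0.0845, 0.0031, 0.1679]), array([2.000e-02, 1.000e-02, 1.856e+01]))
```

Emit:
servo_tool(targets=[{"offset": [0.041,0.002,0.0],"dr": [0,0,7]},{"offset": [0.0845,0.003,0.02],"dr": [0,0,14]},{"offset": [0.0845,0.003,0.06],"dr": [0,0,18.5]},{"offset": [0.0845,0.003,0.09],"dr": [0,0,18.5]},{"offset": [0.0845,0.003,0.11],"dr": [0,0,18.5]},{"offset": [0.0845,0.003,0.13],"dr": [0,0,18.5]},{"offset": [0.0845,0.003,0.15],"dr": [0,0,18.5]},{"offset": [0.0845,0.003,0.168],"dr": [0,0,18.5]},{"offset": [0.0845,0.003,0.168],"dr": [0,0,18.5]},{"offset": [0.0845,0.003,0.168],"dr": [0,0,18.5]}])

```text
time_s: 23.67
position: [0.5862, -0.2747, 0.1248]
tcp_rot: [[0.301, 0.954, -0.002], [0.954, -0.301, 0.001], [0.001, -0.002, -1.0]]
force: [1.0, -0.4, 0.1]
opening: 1.0
grasp_force: 0.0
```

Emit:
servo_tool(targets=[{"offset": [0,0,0],"dr": [0,0,0]},{"offset": [0,0,0],"dr": [0,0,0]},{"offset": [0,0,0],"dr": [0,0,0]},{"offset": [0,0,0],"dr": [0,0,0]},{"offset": [0,0,0],"dr": [0,0,0]},{"offset": [0,0,0],"dr": [0,0,0]},{"offset": [0,0,0],"dr": [0,0,0]},{"offset": [0,0,0],"dr": [0,0,0]},{"offset": [0,0,0],"dr": [0,0,0]},{"offset": [0,0,0],"dr": [0,0,0]},{"offset": [0,0,0],"dr": [0,0,0]},{"offset": [0,0,0],"dr": [0,0,0]}], gripper=1)

```text
time_s: 24.67
position: [0.5867, -0.2756, 0.1254]
tcp_rot: [[0.301, 0.954, 0.0], [0.954, -0.301, -0.0], [-0.0, 0.0, -1.0]]
force: [1.1, -0.2, 1.0]
opening: 0.403
grasp_force: 30.0
```

Emit:
servo_tool(targets=[{"offset": [0,0,-0.01],"dr": [0,0,0]},{"offset": [0,0,-0.03],"dr": [0,0,0]},{"offset": [0,0,-0.06],"dr": [0,0,0]},{"offset": [0,0,-0.09],"dr": [0,0,0]},{"offset": [0,0,-0.12],"dr": [0,0,0]},{"offset": [0,0,-0.15],"dr": [0,0,0]},{"offset": [0,0,-0.18],"dr": [0,0,0]},{"offset": [0,0,-0.19],"dr": [0,0,0]},{"offset": [0,0,-0.19],"dr": [0,0,0]},{"offset": [0,0,-0.19],"dr": [0,0,0]}])

```text
time_s: 25.5
position: [0.586, -0.2751, 0.3146]
tcp_rot: [[0.301, 0.954, -0.001], [0.954, -0.301, 0.001], [0.0, -0.001, -1.0]]
force: [-0.3, 0.4, -3.0]
opening: 0.401
grasp_force: 30.0
```

Run:
```python
from h import *
s=bot.read_state();print(s["force"],s["moment"],s["position"],s["opening"])
wp(1,[(0,183,0)])
```

```text
[-0.25871052  0.41563962 -3.03885401] [-0.00206854 -0.01262272  0.00080985] [ 0.58600828 -0.27513898  0.31464639] 0.4012674276621936
(0, 183, 0) [ 0.3128 -0.1523  0.0063] [ -0.07  -0.03 -18.43]
```

Emit:
servo_tool(targets=[{"offset": [0.02,-0.01,0.0],"dr": [0,0,-4]},{"offset": [0.055,-0.027,0.003],"dr": [0,0,-8]},{"offset": [0.09,-0.044,0.006],"dr": [0,0,-12]},{"offset": [0.125,-0.061,0.006],"dr": [0,0,-16]},{"offset": [0.16,-0.078,0.006],"dr": [0,0,-18.4]},{"offset": [0.195,-0.095,0.006],"dr": [0,0,-18.4]},{"offset": [0.23,-0.112,0.006],"dr": [0,0,-18.4]},{"offset": [0.265,-0.129,0.006],"dr": [0,0,-18.4]},{"offset": [0.29,-0.141,0.006],"dr": [0,0,-18.4]},{"offset": [0.305,-0.149,0.006],"dr": [0,0,-18.4]},{"offset": [0.313,-0.152,0.006],"dr": [0,0,-18.4]},{"offset": [0.313,-0.152,0.006],"dr": [0,0,-18.4]},{"offset": [0.313,-0.152,0.02],"dr": [0,0,-18.4]},{"offset": [0.313,-0.152,0.036],"dr": [0,0,-18.4]},{"offset": [0.313,-0.152,0.039],"dr": [0,0,-18.4]},{"offset": [0.313,-0.152,0.039],"dr": [0,0,-18.4]},{"offset": [0.313,-0.152,0.039],"dr": [0,0,-18.4]},{"offset": [0.313,-0.152,0.039],"dr": [0,0,-18.4]}])

```text
time_s: 27.0
position: [0.5367, 0.068, 0.2769]
tcp_rot: [[-0.014, 1.0, 0.001], [1.0, 0.014, -0.0], [-0.0, 0.001, -1.0]]
force: [0.9, 0.7, -1.8]
opening: 0.407
grasp_force: 30.0
```

Run:
```python
from h import *
s=bot.read_state();print(s["force"],s["position"],carr(1,.1254))
wp(1,[(0,150,0),(6,122,-7.5),(14,114,-17.5),(18,104,-20),(18,99,-20),(14,96,-22.5)],.1254)
```

```text
[ 0.93712335  0.73377769 -1.78239971] [0.53674309 0.06795979 0.27694245] [ 1.900e+00 -1.100e+00  1.515e+02 -1.000e-01  5.650e+01]
(0, 150, 0) [ 0.0011 -0.0017  0.0015] [ 0.07  0.01 -0.09]
(6, 122, -7.5) [ 0.0011 -0.0121  0.0306] [-7.43  0.02 -0.09]
(14, 114, -17.5) [ 0.001  -0.0255  0.0433] [-17.43   0.03  -0.09]
(18, 104, -20) [ 0.001  -0.0267  0.0551] [-19.93   0.03  -0.09]
(18, 99, -20) [ 0.001  -0.0267  0.0601] [-19.93   0.03  -0.09]
(14, 96, -22.5) [ 0.001  -0.0358  0.065 ] [-22.43   0.03  -0.08]
```

Emit:
servo_tool(targets=[{"offset": [0.001,-0.0065,0.016],"dr": [-4,0,0]},{"offset": [0.001,-0.012,0.0306],"dr": [-7.5,0,0]},{"offset": [0.001,-0.019,0.037],"dr": [-12.5,0,0]},{"offset": [0.001,-0.0255,0.0433],"dr": [-17.5,0,0]},{"offset": [0.001,-0.0255,0.0433],"dr": [-17.5,0,0]},{"offset": [0.001,-0.0265,0.049],"dr": [-19,0,0]},{"offset": [0.001,-0.0267,0.055],"dr": [-20,0,0]},{"offset": [0.001,-0.0267,0.06],"dr": [-20,0,0]},{"offset": [0.001,-0.0267,0.06],"dr": [-20,0,0]},{"offset": [0.001,-0.031,0.0625],"dr": [-21.2,0,0]},{"offset": [0.001,-0.0358,0.065],"dr": [-22.4,0,0]},{"offset": [0.001,-0.0358,0.065],"dr": [-22.4,0,0]},{"offset": [0.001,-0.041,0.0685],"dr": [-22.4,0,0]},{"offset": [0.001,-0.0457,0.0715],"dr": [-22.4,0,0]},{"offset": [0.001,-0.05,0.0745],"dr": [-22.4,0,0]},{"offset": [0.001,-0.054,0.0775],"dr": [-22.4,0,0]},{"offset": [0.001,-0.058,0.0815],"dr": [-22.4,0,0]},{"offset": [0.001,-0.062,0.0855],"dr": [-22.4,0,0]},{"offset": [0.001,-0.062,0.0855],"dr": [-22.4,0,0]},{"offset": [0.001,-0.062,0.0855],"dr": [-22.4,0,0]}])

```text
time_s: 28.67
position: [0.4735, 0.0688, 0.1905]
tcp_rot: [[-0.015, 0.925, 0.38], [1.0, 0.014, 0.006], [0.0, 0.38, -0.925]]
force: [0.4, -0.3, -2.8]
opening: 0.402
grasp_force: 30.0
```

Run:
```python
from h import *
s=bot.read_state();print(s["force"],s["moment"],s["position"],carr(1,.1254))
wp(1,[(-12,76,-22.5),(-14,70,-15.5),(-12,58,-15),(-10,40,-12.5),(-8,32,-10),(-5,25,-6),(-2,19,-2.5),(0,12,0)],.1254)
```

```text
[ 0.39525241 -0.30617644 -2.82754079] [-0.03618492  0.38254278  0.03409939] [0.47352617 0.0687992  0.19051095] [-13.8   0.8  74.5 -22.3   5.2]
(-12, 76, -22.5) [-0.0008  0.0019 -0.0007] [-0.15  0.01 -0.04]
(-14, 70, -15.5) [-0.0008  0.013   0.005 ] [ 6.85  0.   -0.04]
(-12, 58, -15) [-0.0008  0.0114  0.017 ] [ 7.35  0.   -0.04]
(-10, 40, -12.5) [-0.0008  0.0118  0.0352] [ 9.85  0.   -0.04]
(-8, 32, -10) [-0.0007  0.016   0.0444] [12.35  0.   -0.04]
(-5, 25, -6) [-0.0007  0.0246  0.0542] [16.35 -0.   -0.04]
(-2, 19, -2.5) [-0.0007  0.0324  0.0633] [19.85 -0.   -0.04]
(0, 12, 0) [-0.0007  0.0367  0.0725] [22.35 -0.   -0.04]
```

Well on track; I continue to the upright pose.

Emit:
servo_tool(targets=[{"offset": [-0.0008,0.006,0.0025],"dr": [3,0,0]},{"offset": [-0.0008,0.013,0.005],"dr": [6.8,0,0]},{"offset": [-0.0008,0.013,0.005],"dr": [6.8,0,0]},{"offset": [-0.0008,0.0122,0.011],"dr": [7.1,0,0]},{"offset": [-0.0008,0.0114,0.017],"dr": [7.4,0,0]},{"offset": [-0.0008,0.0115,0.023],"dr": [8.2,0,0]},{"offset": [-0.0008,0.0116,0.029],"dr": [9,0,0]},{"offset": [-0.0008,0.0118,0.0352],"dr": [9.8,0,0]},{"offset": [-0.0008,0.014,0.04],"dr": [11.1,0,0]},{"offset": [-0.0008,0.016,0.0444],"dr": [12.3,0,0]},{"offset": [-0.0008,0.016,0.0444],"dr": [12.3,0,0]},{"offset": [-0.0008,0.0203,0.0493],"dr": [14.3,0,0]},{"offset": [-0.0008,0.0246,0.0542],"dr": [16.3,0,0]},{"offset": [-0.0008,0.0285,0.0588],"dr": [18.1,0,0]},{"offset": [-0.0008,0.0324,0.0633],"dr": [19.8,0,0]},{"offset": [-0.0008,0.0345,0.068],"dr": [21.1,0,0]},{"offset": [-0.0008,0.0367,0.0725],"dr": [22.3,0,0]},{"offset": [-0.0008,0.0367,0.0725],"dr": [22.3,0,0]},{"offset": [-0.0008,0.0367,0.0725],"dr": [22.3,0,0]},{"offset": [-0.0008,0.0367,0.0725],"dr": [22.3,0,0]}])

```text
time_s: 30.33
position: [0.5348, 0.069, 0.1377]
tcp_rot: [[-0.015, 1.0, 0.001], [1.0, 0.015, 0.0], [0.0, 0.001, -1.0]]
force: [-0.5, -1.0, -1.8]
opening: 0.402
grasp_force: 30.0
```

Run:
```python
from h import *
s=bot.read_state();print(s["force"],s["moment"],s["position"],carr(1,.1254))
wp(1,[(0,5,0)],.1254)
```

```text
[-0.48808092 -0.97737028 -1.82922695] [-0.02050108 -0.11530778  0.03673824] [0.53480403 0.06899919 0.13767787] [-0.   0.  12.3 -0.1  7.2]
(0, 5, 0) [-0.      0.0002  0.0073] [ 0.07 -0.01 -0.03]
```

Emit:
servo_tool(targets=[{"offset": [0,0,0.003],"dr": [0,0,0]},{"offset": [0,0,0.005],"dr": [0,0,0]},{"offset": [0,0,0.0065],"dr": [0,0,0]},{"offset": [0,0,0.0075],"dr": [0,0,0]},{"offset": [0,0,0.0085],"dr": [0,0,0]},{"offset": [0,0,0.0085],"dr": [0,0,0]},{"offset": [0,0,0.0085],"dr": [0,0,0]}])

```text
time_s: 30.92
position: [0.5364, 0.0688, 0.1307]
tcp_rot: [[-0.015, 1.0, 0.004], [1.0, 0.015, -0.0], [-0.0, 0.004, -1.0]]
force: [0.2, 0.5, 5.2]
opening: 0.404
grasp_force: 30.0
```

Emit:
servo_tool(targets=[{"offset": [0,0,-0.0005],"dr": [0,0,0]},{"offset": [0,0,-0.0005],"dr": [0,0,0]},{"offset": [0,0,-0.0005],"dr": [0,0,0]},{"offset": [0,0,-0.0005],"dr": [0,0,0]},{"offset": [0,0,-0.0005],"dr": [0,0,0]},{"offset": [0,0,-0.0005],"dr": [0,0,0]},{"offset": [0,0,-0.0005],"dr": [0,0,0]},{"offset": [0,0,-0.01],"dr": [0,0,0]},{"offset": [0,0,-0.03],"dr": [0,0,0]},{"offset": [0,0,-0.06],"dr": [0,0,0]},{"offset": [0,0,-0.1],"dr": [0,0,0]},{"offset": [0,0,-0.14],"dr": [0,0,0]},{"offset": [0,0,-0.163],"dr": [0,0,0]}], gripper=-1)

```text
time_s: 32.0
position: [0.537, 0.0689, 0.2977]
tcp_rot: [[-0.015, 1.0, 0.009], [1.0, 0.015, -0.0], [-0.001, 0.009, -1.0]]
force: [1.0, -1.2, 0.7]
opening: 0.999
grasp_force: 0.0
```

Emit:
servo_tool(targets=[{"offset": [-0.539,0.0075,0],"dr": [0,0,0]},{"offset": [-0.539,0.0075,0],"dr": [0,0,0]},{"offset": [-0.539,0.0075,0],"dr": [0,0,0]},{"offset": [-0.539,0.0075,0],"dr": [0,0,0]},{"offset": [-0.539,0.0075,0],"dr": [0,0,0]},{"offset": [-0.539,0.0075,0],"dr": [0,0,0]},{"offset": [-0.539,0.0075,0],"dr": [0,0,0]},{"offset": [-0.539,0.0075,0],"dr": [0,0,0]},{"offset": [-0.539,0.0075,0],"dr": [0,0,0]},{"offset": [-0.539,0.0075,0],"dr": [0,0,0]},{"offset": [-0.539,0.0075,0],"dr": [0,0,0]},{"offset": [-0.539,0.0075,0],"dr": [0,0,0]},{"offset": [-0.539,0.0075,0],"dr": [0,0,0]},{"offset": [-0.539,0.0075,0],"dr": [0,0,0]},{"offset": [-0.539,0.0075,0],"dr": [0,0,0]},{"offset": [-0.539,0.0075,0],"dr": [0,0,0]},{"offset": [-0.539,0.0075,0],"dr": [0,0,0]},{"offset": [-0.539,0.0075,0],"dr": [0,0,0]}])

```text
time_s: 33.5
position: [0.5513, -0.4682, 0.2931]
tcp_rot: [[-0.017, 1.0, 0.002], [1.0, 0.017, 0.0], [0.0, 0.002, -1.0]]
force: [0.2, -0.4, 0.0]
opening: 0.999
grasp_force: 0.0
```

Run:
```python
from h import *
np.set_printoptions(precision=4,suppress=True)
print(bot.read_state()["position"])
w=cap("wrist");t=cap("top")
grips(w);print(proj(w,[.5527,-.382,.15]))
print([(p.round(1),n) for p,n in dark(t,(215,290,190,265))]);
print("pred bay2,1",proj(t,[.534,.123,.145]),proj(t,[.535,.069,.145]))
```

```text
[ 0.5513 -0.4682  0.2931]
grip px (249.5091552734375, 187.55120849609375) xy [ 0.5501 -0.478 ] size [0.0023 0.1379] yaw -0.3
grip px (420.8809509277344, 149.1766357421875) xy [ 0.7364 -0.4326] size [0.0141 0.0759] yaw -34.2
grip px (253.06143188476562, 100.97781372070312) xy [ 0.5523 -0.385 ] size [0.017  0.0356] yaw -5.4
grip px (176.8290557861328, 13.621026992797852) xy [ 0.4762 -0.3044] size [0.0209 0.0342] yaw 12.9
[253.4758  98.0062]
[(array([245.6, 219.4]), np.int32(55)), (array([227.1, 220.5]), np.int32(72))]
pred bay2,1 [226.8512 219.8119] [245.8726 219.8413]
```

Run:
```python
from h import *
print(to_tool([.5523,-.384,.126],RT(-5.2)))
```

```text
(array([0.0845, 0.0019, 0.1671]), array([0.12, 0.01, 6.17]))
```

Emit:
servo_tool(targets=[{"offset": [0.041,0.001,0.0],"dr": [0,0,3]},{"offset": [0.0845,0.002,0.02],"dr": [0,0,6.2]},{"offset": [0.0845,0.002,0.06],"dr": [0,0,6.2]},{"offset": [0.0845,0.002,0.09],"dr": [0,0,6.2]},{"offset": [0.0845,0.002,0.11],"dr": [0,0,6.2]},{"offset": [0.0845,0.002,0.13],"dr": [0,0,6.2]},{"offset": [0.0845,0.002,0.15],"dr": [0,0,6.2]},{"offset": [0.0845,0.002,0.167],"dr": [0,0,6.2]},{"offset": [0.0845,0.002,0.167],"dr": [0,0,6.2]},{"offset": [0.0845,0.002,0.167],"dr": [0,0,6.2]}])

```text
time_s: 34.43
position: [0.5517, -0.3844, 0.1249]
tcp_rot: [[0.092, 0.996, 0.0], [0.996, -0.092, 0.001], [0.001, 0.0, -1.0]]
force: [-0.5, 0.4, 0.8]
opening: 0.999
grasp_force: 0.0
```

Emit:
servo_tool(targets=[{"offset": [0,0,0],"dr": [0,0,0]},{"offset": [0,0,0],"dr": [0,0,0]},{"offset": [0,0,0],"dr": [0,0,0]},{"offset": [0,0,0],"dr": [0,0,0]},{"offset": [0,0,0],"dr": [0,0,0]},{"offset": [0,0,0],"dr": [0,0,0]},{"offset": [0,0,0],"dr": [0,0,0]},{"offset": [0,0,0],"dr": [0,0,0]},{"offset": [0,0,0],"dr": [0,0,0]},{"offset": [0,0,0],"dr": [0,0,0]},{"offset": [0,0,0],"dr": [0,0,0]},{"offset": [0,0,0],"dr": [0,0,0]}], gripper=1)

```text
time_s: 35.43
position: [0.5521, -0.3854, 0.1253]
tcp_rot: [[0.093, 0.996, 0.002], [0.996, -0.093, -0.0], [0.0, 0.002, -1.0]]
force: [0.4, -0.8, 0.3]
opening: 0.405
grasp_force: 30.0
```

Emit:
servo_tool(targets=[{"offset": [0,0,-0.01],"dr": [0,0,0]},{"offset": [0,0,-0.03],"dr": [0,0,0]},{"offset": [0,0,-0.06],"dr": [0,0,0]},{"offset": [0,0,-0.09],"dr": [0,0,0]},{"offset": [0,0,-0.12],"dr": [0,0,0]},{"offset": [0,0,-0.15],"dr": [0,0,0]},{"offset": [0,0,-0.18],"dr": [0,0,0]},{"offset": [0,0,-0.19],"dr": [0,0,0]},{"offset": [0,0,-0.19],"dr": [0,0,0]},{"offset": [0,0,-0.19],"dr": [0,0,0]}])

```text
time_s: 36.27
position: [0.551, -0.385, 0.3146]
tcp_rot: [[0.093, 0.996, 0.001], [0.996, -0.093, 0.001], [0.001, 0.001, -1.0]]
force: [0.1, 1.1, -3.0]
opening: 0.401
grasp_force: 30.0
```

Run:
```python
from h import *
s=bot.read_state();print(s["force"],s["moment"],s["position"],s["opening"])
wp(0,[(0,183,0)])
```

```text
[ 0.09424601  1.07651175 -3.04342203] [ 0.02068082 -0.05097945  0.01779117] [ 0.55104497 -0.38502051  0.31458619] 0.40087236362359924
(0, 183, 0) [ 0.3969 -0.0523  0.0063] [ 0.04 -0.04 -6.24]
```

Emit:
servo_tool(targets=[{"offset": [0.02,-0.002,0.0],"dr": [0,0,-2]},{"offset": [0.055,-0.006,0.003],"dr": [0,0,-4]},{"offset": [0.095,-0.012,0.006],"dr": [0,0,-6.2]},{"offset": [0.135,-0.018,0.006],"dr": [0,0,-6.2]},{"offset": [0.175,-0.023,0.006],"dr": [0,0,-6.2]},{"offset": [0.215,-0.028,0.006],"dr": [0,0,-6.2]},{"offset": [0.255,-0.033,0.006],"dr": [0,0,-6.2]},{"offset": [0.295,-0.039,0.006],"dr": [0,0,-6.2]},{"offset": [0.335,-0.044,0.006],"dr": [0,0,-6.2]},{"offset": [0.365,-0.048,0.006],"dr": [0,0,-6.2]},{"offset": [0.385,-0.051,0.006],"dr": [0,0,-6.2]},{"offset": [0.397,-0.052,0.006],"dr": [0,0,-6.2]},{"offset": [0.397,-0.052,0.006],"dr": [0,0,-6.2]},{"offset": [0.397,-0.052,0.022],"dr": [0,0,-6.2]},{"offset": [0.397,-0.052,0.036],"dr": [0,0,-6.2]},{"offset": [0.397,-0.052,0.039],"dr": [0,0,-6.2]},{"offset": [0.397,-0.052,0.039],"dr": [0,0,-6.2]},{"offset": [0.397,-0.052,0.039],"dr": [0,0,-6.2]},{"offset": [0.397,-0.052,0.039],"dr": [0,0,-6.2]}])

```text
time_s: 37.85
position: [0.5375, 0.0138, 0.2769]
tcp_rot: [[-0.014, 1.0, 0.003], [1.0, 0.014, -0.0], [-0.0, 0.003, -1.0]]
force: [0.4, 0.7, -2.2]
opening: 0.404
grasp_force: 30.0
```

Run:
```python
from h import *
s=bot.read_state();print(s["force"],s["position"],carr(0,.1253))
wp(0,[(0,150,0),(6,122,-7.5),(14,114,-17.5),(18,104,-20),(18,99,-20),(14,96,-22.5),(-12,76,-22.5)],.1253)
```

```text
[ 0.37297535  0.68327689 -2.18580294] [0.53748251 0.01381993 0.27688287] [  2.   -1.3 151.6  -0.2  56.4]
(0, 150, 0) [ 0.0012 -0.0016  0.0016] [ 0.17  0.02 -0.1 ]
(6, 122, -7.5) [ 0.0012 -0.0121  0.0306] [-7.33  0.03 -0.09]
(14, 114, -17.5) [ 0.0012 -0.0254  0.0433] [-17.33   0.04  -0.09]
(18, 104, -20) [ 0.0012 -0.0266  0.0551] [-19.83   0.04  -0.09]
(18, 99, -20) [ 0.0012 -0.0266  0.0601] [-19.83   0.04  -0.09]
(14, 96, -22.5) [ 0.0012 -0.0358  0.065 ] [-22.33   0.04  -0.09]
(-12, 76, -22.5) [ 0.0011 -0.0618  0.0849] [-22.33   0.04  -0.09]
```

Emit:
servo_tool(targets=[{"offset": [0.001,-0.0065,0.016],"dr": [-4,0,0]},{"offset": [0.001,-0.012,0.0306],"dr": [-7.4,0,0]},{"offset": [0.001,-0.019,0.037],"dr": [-12.4,0,0]},{"offset": [0.001,-0.0255,0.0433],"dr": [-17.4,0,0]},{"offset": [0.001,-0.0255,0.0433],"dr": [-17.4,0,0]},{"offset": [0.001,-0.0265,0.049],"dr": [-18.9,0,0]},{"offset": [0.001,-0.0267,0.055],"dr": [-19.9,0,0]},{"offset": [0.001,-0.0267,0.06],"dr": [-19.9,0,0]},{"offset": [0.001,-0.0267,0.06],"dr": [-19.9,0,0]},{"offset": [0.001,-0.031,0.0625],"dr": [-21.1,0,0]},{"offset": [0.001,-0.0358,0.065],"dr": [-22.3,0,0]},{"offset": [0.001,-0.0358,0.065],"dr": [-22.3,0,0]},{"offset": [0.001,-0.041,0.0685],"dr": [-22.3,0,0]},{"offset": [0.001,-0.0457,0.0715],"dr": [-22.3,0,0]},{"offset": [0.001,-0.05,0.0745],"dr": [-22.3,0,0]},{"offset": [0.001,-0.054,0.0775],"dr": [-22.3,0,0]},{"offset": [0.001,-0.058,0.0815],"dr": [-22.3,0,0]},{"offset": [0.001,-0.062,0.0852],"dr": [-22.3,0,0]},{"offset": [0.001,-0.062,0.0852],"dr": [-22.3,0,0]},{"offset": [0.001,-0.062,0.0852],"dr": [-22.3,0,0]}])

```text
time_s: 39.52
position: [0.4745, 0.0148, 0.1907]
tcp_rot: [[-0.015, 0.925, 0.38], [1.0, 0.014, 0.006], [0.0, 0.38, -0.925]]
force: [0.2, -0.0, -2.0]
opening: 0.403
grasp_force: 30.0
```

Run:
```python
from h import *
s=bot.read_state();print(s["force"],s["moment"],s["position"],carr(0,.1253))
wp(0,[(-12,76,-22.5),(-14,70,-15.5),(-12,58,-15),(-10,40,-12.5),(-8,32,-10),(-5,25,-6),(-2,19,-2.5),(0,12,0)],.1253)
```

```text
[ 0.19071942 -0.03034299 -2.00204387] [1.20066914e-04 4.14514648e-01 2.79719895e-02] [0.4744929  0.01482884 0.19068126] [-13.7   0.8  74.8 -22.3   5.3]
(-12, 76, -22.5) [-0.0008  0.0017 -0.0005] [-0.15  0.   -0.05]
(-14, 70, -15.5) [-0.0008  0.0128  0.0052] [ 6.85 -0.   -0.05]
(-12, 58, -15) [-0.0008  0.0112  0.0172] [ 7.35 -0.   -0.05]
(-10, 40, -12.5) [-0.0008  0.0116  0.0354] [ 9.85 -0.   -0.05]
(-8, 32, -10) [-0.0008  0.0158  0.0446] [ 1.235e+01 -1.000e-02 -5.000e-02]
(-5, 25, -6) [-0.0008  0.0244  0.0544] [ 1.635e+01 -1.000e-02 -5.000e-02]
(-2, 19, -2.5) [-0.0008  0.0322  0.0635] [ 1.985e+01 -1.000e-02 -5.000e-02]
(0, 12, 0) [-0.0008  0.0364  0.0727] [ 2.235e+01 -1.000e-02 -5.000e-02]
```

Emit:
servo_tool(targets=[{"offset": [-0.0008,0.006,0.0025],"dr": [3,0,0]},{"offset": [-0.0008,0.0128,0.005],"dr": [6.8,0,0]},{"offset": [-0.0008,0.0128,0.005],"dr": [6.8,0,0]},{"offset": [-0.0008,0.012,0.011],"dr": [7.1,0,0]},{"offset": [-0.0008,0.0112,0.017],"dr": [7.4,0,0]},{"offset": [-0.0008,0.0113,0.023],"dr": [8.2,0,0]},{"offset": [-0.0008,0.0115,0.029],"dr": [9,0,0]},{"offset": [-0.0008,0.0116,0.0353],"dr": [9.8,0,0]},{"offset": [-0.0008,0.0138,0.04],"dr": [11.1,0,0]},{"offset": [-0.0008,0.0158,0.0446],"dr": [12.3,0,0]},{"offset": [-0.0008,0.0158,0.0446],"dr": [12.3,0,0]},{"offset": [-0.0008,0.02,0.0495],"dr": [14.3,0,0]},{"offset": [-0.0008,0.0244,0.0544],"dr": [16.3,0,0]},{"offset": [-0.0008,0.0283,0.059],"dr": [18.1,0,0]},{"offset": [-0.0008,0.0322,0.0635],"dr": [19.8,0,0]},{"offset": [-0.0008,0.0343,0.068],"dr": [21.1,0,0]},{"offset": [-0.0008,0.0364,0.0727],"dr": [22.3,0,0]},{"offset": [-0.0008,0.0364,0.0727],"dr": [22.3,0,0]},{"offset": [-0.0008,0.0364,0.0727],"dr": [22.3,0,0]},{"offset": [-0.0008,0.0364,0.0727],"dr": [22.3,0,0]}])

```text
time_s: 41.18
position: [0.5356, 0.0151, 0.1375]
tcp_rot: [[-0.015, 1.0, 0.001], [1.0, 0.015, 0.0], [0.0, 0.001, -1.0]]
force: [-0.6, 0.3, -3.4]
opening: 0.407
grasp_force: 30.0
```

Run:
```python
from h import *
s=bot.read_state();print(s["force"],s["moment"],s["position"],carr(0,.1253))
wp(0,[(0,5,0)],.1253)
```

```text
[-0.57620564  0.32518145 -3.44346275] [-0.04946186 -0.06086669  0.02416244] [0.53556187 0.0150741  0.13750499] [-0.1  0.1 12.2 -0.1  7.1]
(0, 5, 0) [-0.0001  0.0003  0.0072] [ 0.07 -0.02 -0.03]
```

Emit:
servo_tool(targets=[{"offset": [0,0,0.003],"dr": [0,0,0]},{"offset": [0,0,0.005],"dr": [0,0,0]},{"offset": [0,0,0.0065],"dr": [0,0,0]},{"offset": [0,0,0.0075],"dr": [0,0,0]},{"offset": [0,0,0.0085],"dr": [0,0,0]},{"offset": [0,0,0.0085],"dr": [0,0,0]},{"offset": [0,0,0.0085],"dr": [0,0,0]}])

```text
time_s: 41.77
position: [0.5372, 0.0146, 0.1305]
tcp_rot: [[-0.015, 1.0, 0.004], [1.0, 0.015, -0.001], [-0.001, 0.004, -1.0]]
force: [-0.5, -0.5, 4.8]
opening: 0.398
grasp_force: 30.0
```

Emit:
servo_tool(targets=[{"offset": [0,0,-0.0005],"dr": [0,0,0]},{"offset": [0,0,-0.0005],"dr": [0,0,0]},{"offset": [0,0,-0.0005],"dr": [0,0,0]},{"offset": [0,0,-0.0005],"dr": [0,0,0]},{"offset": [0,0,-0.0005],"dr": [0,0,0]},{"offset": [0,0,-0.0005],"dr": [0,0,0]},{"offset": [0,0,-0.0005],"dr": [0,0,0]},{"offset": [0,0,-0.01],"dr": [0,0,0]},{"offset": [0,0,-0.03],"dr": [0,0,0]},{"offset": [0,0,-0.06],"dr": [0,0,0]},{"offset": [0,0,-0.1],"dr": [0,0,0]},{"offset": [0,0,-0.14],"dr": [0,0,0]},{"offset": [0,0,-0.163],"dr": [0,0,0]}], gripper=-1)

```text
time_s: 42.85
position: [0.5377, 0.0147, 0.2975]
tcp_rot: [[-0.015, 1.0, 0.009], [1.0, 0.015, -0.001], [-0.001, 0.009, -1.0]]
force: [0.1, -0.4, -0.1]
opening: 0.995
grasp_force: 0.0
```

Emit:
servo_tool(targets=[{"offset": [0.04,-0.006,0],"dr": [0,0,0]},{"offset": [0.08,-0.012,0],"dr": [0,0,0]},{"offset": [0.12,-0.018,0],"dr": [0,0,0]},{"offset": [0.16,-0.024,0],"dr": [0,0,0]},{"offset": [0.2,-0.031,0],"dr": [0,0,0]},{"offset": [0.24,-0.037,0],"dr": [0,0,0]},{"offset": [0.28,-0.043,0],"dr": [0,0,0]},{"offset": [0.31,-0.048,0],"dr": [0,0,0]},{"offset": [0.33,-0.061,0],"dr": [0,0,0]},{"offset": [0.335,-0.064,0.0],"dr": [0,0,0]},{"offset": [0.335,-0.064,0.0],"dr": [0,0,0]},{"offset": [0.335,-0.064,0.0],"dr": [0,0,0]}])

```text
time_s: 43.85
position: [0.467, 0.3484, 0.2925]
tcp_rot: [[-0.016, 1.0, 0.002], [1.0, 0.016, -0.001], [-0.001, 0.002, -1.0]]
force: [-0.4, -0.2, 0.4]
opening: 1.0
grasp_force: 0.0
```

Run:
```python
from h import *
np.set_printoptions(precision=4,suppress=True)
s=bot.read_state();print(s["position"])
w=cap("wrist");t=cap("top")
g=cv2.cvtColor(w["color"],cv2.COLOR_RGB2GRAY)[:205]
ct,_=cv2.findContours((g<50).astype(np.uint8),0,2)
for k in ct:
    if 150<cv2.contourArea(k)<2500:
        r=cv2.minAreaRect(k);print(np.round(r[0],1),np.round(r[1],1),round(r[2],1),onz(w,r[0],.05))
print("pred head",proj(w,[.4657,.438,.05]))
print([(p.round(1),n) for p,n in dark(t,(215,300,190,265))],[proj(t,p).round(1) for p in([.534,.123,.145],[.535,.069,.145],[.536,.015,.145])])
print(to_tool([.4657,.438,.08],RT(1.)))
```

```text
[0.467  0.3484 0.2925]
[357.4 154.9] [26.6 28.1] 18.4 [0.6189 0.3654 0.05  ]
[439.2 145.9] [ 8.9 94.3] 24.8 [0.7336 0.3798 0.05  ]
pred head [250.7144  99.993 ]
[(array([227.1, 221. ]), np.int32(82)), (array([245.8, 220.5]), np.int32(68)), (array([264.5, 220.4]), np.int32(61))] [array([226.9, 219.8]), array([245.9, 219.8]), array([264.9, 219.9])]
(array([ 0.0904, -0.0012,  0.2123]), array([ 0.13,  0.03, -0.22]))
```

Run:
```python
from h import *
np.set_printoptions(precision=4,suppress=True,linewidth=200)
w=cap("wrist")
g=cv2.cvtColor(w["color"],cv2.COLOR_RGB2GRAY)
print(g[70:135:4,230:274:3])
for th in(60,75,90):
  n,l,s,c=cv2.connectedComponentsWithStats((g[60:140,225:280]<th).astype(np.uint8))
  for i in range(1,n):
    if s[i,4]>100:print(th,c[i]+[225,60],s[i],onz(w,c[i]+[225,60],.048))
```

```text
[[156 155 155 157 155 155 156 155 155 156 156 155 156 157 156]
 [156 156 156 157 156 156 158 156 156 157 156 155 155 157 154]
 [156 157 158 157 157 157 156 157 156 156 156 156 158 156 156]
 [157 157 158 158 157 164 164 161 162 162 157 156 157 155 156]
 [157 158 157 156 143  62  60  61  60  56 169 156 155 156 155]
 [158 157 158 142 131  60  61  59  61  56  96 162 156 156 158]
 [158 156 143 144 133  61  58  60  59  56 103 163 157 157 158]
 [158 156 142 146 131  61  60  59  59  49 102 165 156 157 158]
 [157 156 143 146 131  62  61  59  59  47 100 164 157 157 156]
 [158 157 144 145 130  63  62  60  58  48  95 158 158 157 158]
 [156 158 144 145 131  61  64  58  56  43  94 157 157 157 157]
 [156 159 145 144 128  61  59  58  55  40  93 158 158 157 158]
 [157 158 145 144 151 162  96 124  70  89  89 150 159 157 156]
 [154 131 131 130 122 124 124 155  47 132 129 126 154 157 157]
 [159 131 131 133 130 125 128 150  58 133 129 127 154 158 156]
 [156 130 121 136  70 134 129 146  96 134 114 132 145 158 158]
 [156 129 120 130  71 133 133 142 123 130 114 135 117 157 158]]
60 [251.9055 101.8795] [ 18  24  17  34 307] [0.4682 0.4349 0.048 ]
75 [250.7718 100.8948] [ 18  24  17  45 561] [0.4666 0.4362 0.048 ]
90 [251.1376 102.0249] [ 18  24  19  47 603] [0.4671 0.4347 0.048 ]
```

Emit:
servo_tool(targets=[{"offset": [0.04,0,0.03],"dr": [0,0,0]},{"offset": [0.08,0,0.06],"dr": [0,0,0]},{"offset": [0.09,-0.0005,0.1],"dr": [0,0,0]},{"offset": [0.09,-0.0005,0.14],"dr": [0,0,0]},{"offset": [0.09,-0.0005,0.18],"dr": [0,0,0]},{"offset": [0.09,-0.0005,0.21],"dr": [0,0,0]},{"offset": [0.09,-0.0005,0.23],"dr": [0,0,0]},{"offset": [0.09,-0.0005,0.25],"dr": [0,0,0]},{"offset": [0.09,-0.0005,0.262],"dr": [0,0,0]},{"offset": [0.09,-0.0005,0.268],"dr": [0,0,0]},{"offset": [0.09,-0.0005,0.268],"dr": [0,0,0]},{"offset": [0.09,-0.0005,0.268],"dr": [0,0,0]}])

```text
time_s: 45.0
position: [0.4666, 0.4389, 0.0249]
tcp_rot: [[-0.014, 1.0, 0.003], [1.0, 0.014, 0.001], [0.001, 0.003, -1.0]]
force: [-0.2, -0.4, 0.3]
opening: 1.0
grasp_force: 0.0
```

Emit:
servo_tool(targets=[{"offset": [0,0,0],"dr": [0,0,0]},{"offset": [0,0,0],"dr": [0,0,0]},{"offset": [0,0,0],"dr": [0,0,0]},{"offset": [0,0,0],"dr": [0,0,0]},{"offset": [0,0,0],"dr": [0,0,0]},{"offset": [0,0,0],"dr": [0,0,0]},{"offset": [0,0,0],"dr": [0,0,0]},{"offset": [0,0,0],"dr": [0,0,0]},{"offset": [0,0,0],"dr": [0,0,0]},{"offset": [0,0,0],"dr": [0,0,0]},{"offset": [0,0,0],"dr": [0,0,0]},{"offset": [0,0,0],"dr": [0,0,0]},{"offset": [0,0,0],"dr": [0,0,0]},{"offset": [0,0,0],"dr": [0,0,0]}], gripper=1)

```text
time_s: 46.17
position: [0.4655, 0.4389, 0.024]
tcp_rot: [[-0.015, 1.0, 0.002], [1.0, 0.015, -0.0], [-0.0, 0.002, -1.0]]
force: [0.1, 0.7, -1.0]
opening: 0.248
grasp_force: 29.9
```

Run:
```python
from h import *
print(to_tool([.5297,.41,.104],RT(.9)))
```

```text
(array([-0.0298,  0.0639, -0.0799]), array([ 0.09,  0.01, -0.03]))
```

Emit:
servo_tool(targets=[{"offset": [0,0,-0.01],"dr": [0,0,0]},{"offset": [0,0,-0.03],"dr": [0,0,0]},{"offset": [0,0,-0.055],"dr": [0,0,0]},{"offset": [0,0,-0.08],"dr": [0,0,0]},{"offset": [-0.007,0.016,-0.08],"dr": [0,0,0]},{"offset": [-0.015,0.035,-0.08],"dr": [0,0,0]},{"offset": [-0.024,0.052,-0.08],"dr": [0,0,0]},{"offset": [-0.03,0.064,-0.08],"dr": [0,0,0]},{"offset": [-0.03,0.064,-0.08],"dr": [0,0,0]},{"offset": [-0.03,0.064,-0.08],"dr": [0,0,0]},{"offset": [-0.03,0.064,-0.08],"dr": [0,0,0]},{"offset": [-0.03,0.064,-0.08],"dr": [0,0,0]}])

```text
time_s: 47.17
position: [0.5285, 0.4099, 0.1035]
tcp_rot: [[-0.016, 1.0, -0.0], [1.0, 0.016, -0.001], [-0.001, -0.0, -1.0]]
force: [-0.3, -0.1, -1.3]
opening: 0.244
grasp_force: 29.9
```

Run:
```python
from h import *
np.set_printoptions(precision=4,suppress=True,linewidth=220)
s=bot.read_state();print(s["position"],s["tcp_rot"][:,0],s["moment"],to_tool([.5297,.41,.104],RT(.9)))
t=cap("top");d=cap("side")
g=cv2.cvtColor(t["color"],cv2.COLOR_RGB2GRAY).astype(int)
print(g[215:228,180:214:2])
for y in(.21,.193):
    p=[.5297+(.41-y)*.0157,y,.12];print(y,proj(t,p),proj(d,p))
print("eye",proj(d,[.5338,.152,.12]),"lug",proj(d,[.5338,.15,.142]))
gs=cv2.cvtColor(d["color"],cv2.COLOR_RGB2GRAY).astype(int)
print(gs[140:172:2,208:242:2])
```

```text
[0.5285 0.4099 0.1035] [-0.0157  0.9999 -0.0006] [-0.0156 -0.0684  0.0349] (array([ 0.    ,  0.0012, -0.0005]), array([-0.02,  0.04, -0.  ]))
[[133 132 133 133 132 133 134 132 134 135 134 132 135 133 132 134 134]
 [132 134 131 134 134 132 135 130 134 133 134 134 134 133 133 134 134]
 [130 133 132 133 133 134 134 134 134 133 132 134 134 131 135 133 133]
 [132 135 134 133 133 132 135 132 132 133 133 134 132 134 135 133 133]
 [135 132 134 133 133 131 134 133 133 134 135 134 133 134 134 134 135]
 [123 123 122 124 120 119 118 117 115 115 117 123 132 134 133 135 133]
 [141 141 141 135 137 137 135 130 131 128 125 120 123 130 132 134 132]
 [128 128 130 127 132 129 123 128 125 128 127 119 103 106 104 105 132]
 [ 93  93  84  87  89  86  86  90  94  89  90  84  86  80  80  84 131]
 [113 116 113 110 110 113 115  86  77  75  75  75  83  81  78  82 133]
 [100 133 133 133 131 133 132 119 116 114 116 117 112 117 117 117 131]
 [ 80 134 133 134 133 132 132 135 134 134 131 135 135 134 132 133 135]
 [ 79 129 132 133 134 135 132 133 133 134 133 135 135 133 133 133 133]]
0.21 [197.4813 221.084 ] [221.4896
[... 541 characters left out ...]
 89 113 116 113 107  89  83 114 116  98  78  79  78  76  76]
 [ 70  74  78  98 113 115 105  92  83 113 107  88  77  75  74  78  84]
 [ 69  73  78  77  94 112 106  91  78  84  77  78  79  78  79 101 112]
 [ 70  73  75  77  76  87 109  97  84  86  90  93  88 100 109 118 116]
 [ 71  73  75  79  99 104 102  99  97  99  94  85  96 114 118 115 117]
 [ 68  71  77  76  76  65  59  49  49  43  42  42  80 114 117 116 117]
 [ 65  70  77  73  64  46  39  39  39  40  38  33  69 114 117 116 116]
 [ 63  70  73  75  64  46  35  36  35  34  36  35  65 113 118 118 117]
 [ 65  69  74  81  70  47  34  35  31  34  34  36  62 113 116 117 116]
 [ 72  76  98 112  91  51  32  35  36  37  37  40  63 114 119 121 122]]
```

Emit:
servo_tool(targets=[{"offset": [0,0.0015,-0.0005],"dr": [0,0,0]},{"offset": [-0.01,0.0015,-0.0005],"dr": [0,0,0]},{"offset": [-0.02,0.0015,-0.0005],"dr": [0,0,0]},{"offset": [-0.03,0.0015,-0.0005],"dr": [0,0,0]},{"offset": [-0.035,0.0015,-0.0005],"dr": [0,0,0]},{"offset": [-0.04,0.0015,-0.0005],"dr": [0,0,0]},{"offset": [-0.045,0.0015,-0.0005],"dr": [0,0,0]},{"offset": [-0.05,0.0015,-0.0005],"dr": [0,0,0]},{"offset": [-0.055,0.0015,-0.0005],"dr": [0,0,0]},{"offset": [-0.06,0.0015,-0.0005],"dr": [0,0,0]},{"offset": [-0.06,0.0015,-0.0005],"dr": [0,0,0]},{"offset": [-0.06,0.0015,-0.0005],"dr": [0,0,0]}])

```text
time_s: 48.27
position: [0.5324, 0.3497, 0.1047]
tcp_rot: [[-0.015, 1.0, 0.002], [1.0, 0.015, 0.0], [0.0, 0.002, -1.0]]
force: [0.3, -0.2, -0.2]
opening: 0.242
grasp_force: 29.9
```

Run:
```python
from h import *
s=bot.read_state();y=s["position"][1];print(s["position"],s["force"],s["moment"],s["opening"],to_tool([.5333+(.18-y)*.0157,y,.104],RT(.9)))
```

```text
[0.53235334 0.3497097  0.10474471] [ 0.27000302 -0.24236474 -0.1751224 ] [ 0.05987895 -0.15442718 -0.00286275] 0.24194539095912307 (array([ 0.    , -0.0017,  0.0007]), array([ 0.1 , -0.01, -0.06]))
```

Emit:
servo_tool(targets=[{"offset": [0,-0.0014,0.0005],"dr": [0,0,0]},{"offset": [-0.01,-0.0014,0.0005],"dr": [0,0,0]},{"offset": [-0.02,-0.0014,0.0005],"dr": [0,0,0]},{"offset": [-0.03,-0.0014,0.0005],"dr": [0,0,0]},{"offset": [-0.04,-0.0014,0.0005],"dr": [0,0,0]},{"offset": [-0.05,-0.0014,0.0005],"dr": [0,0,0]},{"offset": [-0.06,-0.0014,0.0005],"dr": [0,0,0]},{"offset": [-0.07,-0.0014,0.0005],"dr": [0,0,0]},{"offset": [-0.08,-0.0014,0.0005],"dr": [0,0,0]},{"offset": [-0.09,-0.0014,0.0005],"dr": [0,0,0]},{"offset": [-0.1,-0.0014,0.0005],"dr": [0,0,0]},{"offset": [-0.11,-0.0014,0.0005],"dr": [0,0,0]},{"offset": [-0.12,-0.0014,0.0005],"dr": [0,0,0]},{"offset": [-0.12,-0.0014,0.0005],"dr": [0,0,0]},{"offset": [-0.12,-0.0014,0.0005],"dr": [0,0,0]}])

```text
time_s: 49.52
position: [0.5328, 0.2293, 0.1042]
tcp_rot: [[-0.014, 1.0, 0.002], [1.0, 0.014, 0.0], [0.0, 0.002, -1.0]]
force: [0.3, -0.2, -0.5]
opening: 0.246
grasp_force: 29.9
```

Run:
```python
from h import *
s=bot.read_state();y=s["position"][1];print(s["position"],s["force"],s["moment"],s["opening"],to_tool([.5333+(.18-y)*.0157,y,.104],RT(.9)))
d=cap("side");t=cap("top")
print([(p.round(1),n) for p,n in dark(t,(215,300,190,265))])
```

```text
[0.5328252  0.2293307  0.10423615] [ 0.34479691 -0.23338018 -0.46754716] [ 0.07047845 -0.09328871 -0.01996667] 0.24597814992505462 (array([ 0.    , -0.0003,  0.0002]), array([ 0.1 , -0.02, -0.11]))
[(array([227.1, 221.3]), np.int32(81)), (array([245.7, 220.4]), np.int32(66)), (array([264.5, 220.2]), np.int32(61))]
```

Emit:
servo_tool(targets=[{"offset": [-0.008,0,0],"dr": [0,0,0]},{"offset": [-0.014,0,0],"dr": [0,0,0]},{"offset": [-0.02,0,0],"dr": [0,0,0]},{"offset": [-0.026,0,0],"dr": [0,0,0]},{"offset": [-0.032,0,0],"dr": [0,0,0]},{"offset": [-0.038,0,0],"dr": [0,0,0]},{"offset": [-0.043,0,0],"dr": [0,0,0]},{"offset": [-0.047,0,0],"dr": [0,0,0]},{"offset": [-0.047,0,0],"dr": [0,0,0]},{"offset": [-0.047,0,0],"dr": [0,0,0]}])

```text
time_s: 50.45
position: [0.5335, 0.1827, 0.1042]
tcp_rot: [[-0.015, 1.0, 0.002], [1.0, 0.015, 0.0], [0.0, 0.002, -1.0]]
force: [0.5, -0.4, -0.8]
opening: 0.243
grasp_force: 29.9
```

Emit:
servo_tool(targets=[{"offset": [-0.001,0,0],"dr": [0,0,0]},{"offset": [-0.002,0,0],"dr": [0,0,0]},{"offset": [-0.003,0,0],"dr": [0,0,0]},{"offset": [-0.003,0,0],"dr": [0,0,0]},{"offset": [-0.003,0,0],"dr": [0,0,0]}])

```text
time_s: 50.87
position: [0.5335, 0.18, 0.1042]
tcp_rot: [[-0.015, 1.0, 0.002], [1.0, 0.015, 0.0], [0.0, 0.002, -1.0]]
force: [0.2, 0.6, -1.3]
opening: 0.246
grasp_force: 29.9
```

Run:
```python
from h import *
s=bot.read_state();print(s["position"],s["force"],s["moment"])
```

```text
[0.53346535 0.17997207 0.10421293] [ 0.19522873  0.64751856 -1.2942052 ] [ 0.04998897 -0.13934257  0.02477855]
```

Creep on until the head touches the lug.

Emit:
servo_tool(targets=[{"offset": [-0.001,0,0],"dr": [0,0,0]},{"offset": [-0.0015,0,0],"dr": [0,0,0]},{"offset": [-0.002,0,0],"dr": [0,0,0]},{"offset": [-0.002,0,0],"dr": [0,0,0]},{"offset": [-0.002,0,0],"dr": [0,0,0]}])

```text
time_s: 51.28
position: [0.5335, 0.1787, 0.1042]
tcp_rot: [[-0.015, 1.0, 0.002], [1.0, 0.015, 0.001], [0.001, 0.002, -1.0]]
force: [0.2, 4.6, -1.4]
opening: 0.244
grasp_force: 29.9
```

Emit:
servo_tool(targets=[{"offset": [-0.0005,0,0],"dr": [0,0,0]},{"offset": [-0.001,0,0],"dr": [0,0,0]},{"offset": [-0.0015,0,0],"dr": [0,0,0]},{"offset": [-0.0015,0,0],"dr": [0,0,0]},{"offset": [-0.0015,0,0],"dr": [0,0,0]}])

```text
time_s: 51.7
position: [0.5335, 0.1786, 0.1043]
tcp_rot: [[-0.014, 1.0, 0.002], [1.0, 0.014, 0.004], [0.004, 0.002, -1.0]]
force: [-0.2, 9.2, -1.3]
opening: 0.248
grasp_force: 29.9
```

Emit:
servo_tool(targets=[{"offset": [0.0022,0,0.001],"dr": [0,0,0]},{"offset": [0.0022,0,0.002],"dr": [0,0,0]},{"offset": [0.0022,0,0.003],"dr": [0,0,0]},{"offset": [0.0022,0,0.003],"dr": [0,0,0]},{"offset": [0.0022,0,0.003],"dr": [0,0,0]}])

```text
time_s: 52.12
position: [0.5338, 0.1787, 0.1012]
tcp_rot: [[-0.015, 1.0, 0.002], [1.0, 0.015, 0.0], [0.0, 0.002, -1.0]]
force: [1.1, 3.8, -0.6]
opening: 0.248
grasp_force: 29.9
```

Emit:
servo_tool(targets=[{"offset": [0,0,0],"dr": [0,0,0]},{"offset": [0,0,0],"dr": [0,0,0]},{"offset": [0,0,0],"dr": [0,0,0]},{"offset": [0,0,0],"dr": [0,0,0]},{"offset": [0,0,0],"dr": [0,0,0]},{"offset": [0,0,0],"dr": [0,0,0]},{"offset": [0,0,0],"dr": [0,0,0]},{"offset": [0,0,0],"dr": [0,0,0]},{"offset": [0,0,-0.02],"dr": [0,0,0]},{"offset": [0,0,-0.05],"dr": [0,0,0]},{"offset": [0,0,-0.09],"dr": [0,0,0]},{"offset": [0,0,-0.13],"dr": [0,0,0]},{"offset": [0,0,-0.17],"dr": [0,0,0]},{"offset": [-0.03,0,-0.19],"dr": [0,0,0]},{"offset": [-0.06,0,-0.19],"dr": [0,0,0]},{"offset": [-0.077,0,-0.19],"dr": [0,0,0]},{"offset": [-0.077,0,-0.19],"dr": [0,0,0]},{"offset": [-0.077,0,-0.19],"dr": [0,0,0]}], gripper=-1)

```text
time_s: 53.62
position: [0.5342, 0.101, 0.2913]
tcp_rot: [[-0.013, 1.0, 0.002], [1.0, 0.013, 0.001], [0.001, 0.002, -1.0]]
force: [-0.5, -0.0, 0.7]
opening: 1.001
grasp_force: 0.0
```

Run:
```python
from h import *
np.set_printoptions(precision=4,suppress=True,linewidth=200)
s=bot.read_state();print(s["position"],s["force"],s["opening"])
w=cap("wrist")
g=cv2.cvtColor(w["color"],cv2.COLOR_RGB2GRAY)
n,l,st,c=cv2.connectedComponentsWithStats((g[:150,215:290]<75).astype(np.uint8))
for i in range(1,n):
    if st[i,4]>60:print(c[i]+[215,0],st[i])
for z in(.131,.128):print("pred head front/back",[proj(w,[.533,y,z]).round(1) for y in(.154,.198)])
print("lug face",proj(w,[.5335,.152,.142]),proj(w,[.5335,.152,.128]))
print(onz(w,(c[1:][np.argmax(st[1:,4])]+[215,0]),.1275))
print(g[60:130:3,238:268:3])
```

```text
[0.5342 0.101  0.2913] [-0.5165 -0.0477  0.674 ] 1.0013072562310523
[249.9822 110.2464] [  0  89  54  41 901]
pred head front/back [array([250.4, 129.9]), array([250.9,  88.7])]
pred head front/back [array([250.4, 129.8]), array([250.9,  89. ])]
lug face [250.8693 132.1404] [250.8556 131.5888]
[0.5322 0.1754 0.1275]
[[168 168 168 166 168 168 168 168 168 168]
 [169 168 168 168 169 168 169 167 168 169]
 [167 167 168 168 167 168 167 170 168 168]
 [168 169 167 169 169 168 168 169 169 169]
 [168 169 169 168 168 168 169 168 167 166]
 [169 168 168 170 168 169 169 170 167 168]
 [169 168 169 168 169 168 168 169 170 168]
 [169 169 170 169 169 169 169 168 169 169]
 [169 168 170 170 169 169 168 171 167 167]
 [169 172 175 175 177 176 175 175 169 169]
 [169  76  34  36  39  44  47  22 179 169]
 [169  42  53  57  58  60  65  41 142 169]
 [170  42  53  56  60  64  64  40 144 169]
 [172  52  54  58  59  62  63  39 147 169]
 [170  52  52  56  62  64  65  36 112 129]
 [167  54  54  57  61  61  66  36  96 105]
 [158  52  56  57  59  62  66  30 101 105]
 [158  53  55  59  60  63  64  33 103 103]
 [158  49  55  61  61  65  66  31 106 104]
 [157  59  55  60  61  62  64  29 110 105]
 [158  60  56  62  61  61  64  28 114 103]
 [157  60  59  59  61  62  65  25 114 104]
 [163  66  59  61  63  62  65  25 115 106]
 [ 58  62  51  52  56  57  60  68  72  74]]
```

Emit:
servo_tool(targets=[{"offset": [-0.08,0,-0.02],"dr": [0,0,0]},{"offset": [-0.16,0,-0.02],"dr": [0,0,0]},{"offset": [-0.34,0,-0.02],"dr": [0,0,0]},{"offset": [-0.34,0,-0.02],"dr": [0,0,0]},{"offset": [-0.34,0,-0.02],"dr": [0,0,0]},{"offset": [-0.34,0,-0.02],"dr": [0,0,0]},{"offset": [-0.34,0,-0.02],"dr": [0,0,0]},{"offset": [-0.34,0,-0.02],"dr": [0,0,0]},{"offset": [-0.34,0,-0.02],"dr": [0,0,0]},{"offset": [-0.34,0,-0.02],"dr": [0,0,0]},{"offset": [-0.34,0,-0.02],"dr": [0,0,0]},{"offset": [-0.34,0,-0.02],"dr": [0,0,0]}])

```text
time_s: 54.67
position: [0.5395, -0.236, 0.3107]
tcp_rot: [[-0.017, 1.0, 0.001], [1.0, 0.017, 0.002], [0.002, 0.001, -1.0]]
force: [-0.3, -0.4, 0.3]
opening: 0.999
grasp_force: 0.0
```

Run:
```python
from h import *
np.set_printoptions(precision=4,suppress=True,linewidth=200)
s=bot.read_state();print(s["position"],np.abs(s["qvel"]).max())
t=cap("top")
print([(p.round(1),n) for p,n in dark(t,(195,300,190,265))])
print("head pred",proj(t,[.533,.176,.1275]),"tip",proj(t,[.5366,-.041,.1165]))
for p,n in dark(t,(195,222,205,235)):print(onz(t,p,.1275))
g=cv2.cvtColor(t["color"],cv2.COLOR_RGB2GRAY).astype(int);print(g[215:230,266:292:2])
hsv=cv2.cvtColor(t["color"],cv2.COLOR_RGB2HSV)[150:180,270:295]
m=(hsv[...,1]>120);print("amber px",m.sum(),np.argwhere(m).mean(0)[::-1]+[270,150])
c=cv2.imread("pics/top0.png");h0=cv2.cvtColor(c,cv2.COLOR_BGR2HSV)[150:180,270:295];m=h0[...,1]>120;print(m.sum(),np.argwhere(m).mean(0)[::-1]+[270,150])
print("dish diff",np.abs(c[140:175,300:340,::-1].astype(int)-t["color"][140:175,300:340]).mean())
```

```text
[ 0.5395 -0.236   0.3107] 0.6864633299717451
[(array([245.5, 219.4]), np.int32(45)), (array([264.6, 217.1]), np.int32(32)), (array([227.1, 220.3]), np.int32(60)), (array([264.3, 224.7]), np.int32(11))]
head pred [208.9053 220.8266] tip [284.0417 221.7211]
[[ 38  89 162 100 154 117 147 147 147 142 146 143 145]
 [ 41  89 161  98 156  95 145 146 146 145 146 148 145]
 [ 41  91 163  99 152  96 146 145 144 147 142 145 145]
 [ 43  95 163 100 153  95 146 144 146 145 146 144 146]
 [ 38  98 162 105 153  92 147 145 145 146 145 144 146]
 [ 43 109 141 123 155 118 133 132 119 142 145 146 145]
 [ 47 142 155 150 158 149 155 152 124 144 147 147 145]
 [ 43 129 141 141 153 139 143 142 133 144 146 143 144]
 [ 45  95 120 105 153 103  94  93 108 136 147 146 145]
 [ 32  88 126  87 154  96  83  84  90 143 147 146 144]
 [ 28  86 148  95 155  97 127 125 127 145 148 146 145]
 [ 48  89 160 101 158 100 146 145 143 145 148 144 144]
 [ 56 122 163  92 127  91 144 145 144 145 145 146 148]
 [ 59 140 165  85  72  81 145 147 145 145 145 145 144]
 [ 64 142 167  89  61  77 146 147 146 148 145 145 144]]
amber px 68 [278.7206 164.6029]
67 [278.6418 164.6119]
dish diff 24.673571428571428
```

Run:
```python
from h import *
t=cap("top");d=cap("side");c=cv2.imread("pics/top0.png");e=cv2.imread("pics/side0.png")
for n,im,b in(("now",t["color"],(295,345,135,185)),("then",c[:,:,::-1],(295,345,135,185)),("side now",d["color"],(305,365,245,300)),("side then",e[:,:,::-1],(305,365,245,300))):
    g=cv2.cvtColor(np.ascontiguousarray(im),cv2.COLOR_RGB2GRAY)[b[2]:b[3],b[0]:b[1]];th,m=cv2.threshold(g,0,1,cv2.THRESH_BINARY+cv2.THRESH_OTSU)
    print(n,th,m.sum(),np.argwhere(m).mean(0)[::-1]+[b[0],b[2]],g.min(),g.max())
    ci=cv2.HoughCircles(cv2.medianBlur(g,3),cv2.HOUGH_GRADIENT,1,50,param1=60,param2=10,minRadius=10,maxRadius=22);print(None if ci is None else ci[0])
```

```text
now 155.0 523 [319.45124283 155.41491396] 86 174
[[24.5 20.5 13.4]]
then 130.0 520 [319.42884615 155.44038462] 71 146
[[23.5 21.5 13.8]]
side now 150.0 846 [335.25177305 267.54728132] 71 171
[[28.5 28.5 20.3]]
side then 125.0 849 [335.24617197 267.5041225 ] 60 143
[[30.5 28.5 21.4]]
```

Dishes and bottle are where they started, and the light has only become brighter. I am handing in.

```bash
python3 -c "
from rig import ticket;print(ticket.hand_in())"
```

```text
the job is handed in; nothing more can be done
None
```

The job is handed in, with no verdict returned: all three carriers stand one to a bay, the rod is back through both eyelets and the loop handles with its head against the +y lug and released, and the dishes and oil bottle did not move.

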